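Trial feed of a rail through the router fence guard with the push stick

ROBOT

A 6-joint arm with a two-finger parallel gripper is mounted at the origin on the work surface. World frame = base frame: x ahead of the robot, y to its left, z up, the work surface at z = 0. Lengths are in m, angles in rad, forces in N, time in s.
With the tool pointing down it reaches from about 0.425 to 0.95 m from the base axis. Payload 3.5 kg.
Tool frame: the origin (TCP) lies on the centre line of the jaws, within the pads' length; the fingertips stand ahead of it and the grasp point (between the pads) lies 11 mm behind it (tips_ahead is the z of the fingertips in the tool frame, in m); z points along the fingers, y is the direction in which the jaws open and shut (so a half turn about z gives the same grasp; the last joint's range is limited). The gripper opens to 85 mm and grips with 20 to 120 N. Pads are 22 mm wide; open, the fingers measure 114 mm over their backs; the gripper's body (76 mm by 85 mm) begins 54 mm behind the grasp point. The pads swing forward as they close: fully open they stand 13 mm farther back than shut.
Start: joints at [1.028, 0.286, 1.577, -0, 1.279, -0.15], TCP at [0.258, 0.624, 0.239] pointing down, gripper open.
Joint ranges: [-2.77, 2.77], [-0.9, 2.22], [0.21, 2.48], [-1.53, 4.67], [0.24, 2.81], [-2.84, 2.84]. Speed limits (rad/s): [2.79, 2.79, 3.14, 3.14, 3.14, 3.14].

INTERFACE

Orientations are given as a unit quaternion [x, y, z, w].
In Python, from plant import * gives the robot as it stands. The module is installed in compiled form; this text tells all that it offers.
- The arm moves only by the tool move_arm, never from a script. Its arguments are lists of equal length, an entry for each row: "linear": the shift along the world's x, y, z in m, a list of three; "twist": the turn, a rotation vector about the world's x, y, z in degrees, a list of three. A call has 1 to 20 rows; each row shifts and turns the pose as measured when the row begins; what a row does not reach is not made up. A row lasts 1/12 s, in which the tool goes at most 41.7 mm and 7.16 degrees, less where a joint would pass 70% of its speed; a pose out of reach is approached as far as the arm can. A call is refused whole if a number of a shift passes 0.0417 or a number of a turn 7.16, either way. A call with a gripper value outside its range is refused whole. "grip" is the opening, from 0 (shut) to 1 (fully open), set as the call begins (left out, the last holds). The fingers move at their own pace and stop on an object; "force" is the grip in N (left out, the last holds). Time passes only in rows, so rows that do not move let the fingers close. It gives the time, the measured TCP pose, the force and the opening at its end, in the units of the state.
- get_state(): the state, without advancing time (a new reading comes with each control period).
- read_camera(name): name is "scene" or "top" or "wrist"; returns a dict with "img" (384x512x3 uint8, blue, green, red), "depth" (384x512 float32, m along the optical axis (not along the pixel's ray), 0 where there is no reading), "fx", "fy", "cx", "cy" (pixels), "dist" ([k1, k2, p1, p2, k3] as OpenCV has them; the pictures are not rectified), "rvec" (rotation vector, rad) and "tvec" (3), from world to camera coordinates, as OpenCV has them. Camera axes: x right, y down, z forward; pixel columns grow to the right and rows downward; lengths in m; the calibration is good to about 2 mm. A picture is of the moment at which its call begins.
- sign_off(): hands the job in, once; it reports no verdict.
The state is a dict: "time": time; "qpos": joint angles; "dq": joint speeds; "joint_efforts": joint torques, N m; "eef_pos": TCP position; "tcp_rot": TCP orientation; "contact_force": force on the tool from outside, world axes, zero at the start; "wrist_torque": the same for the moment, N m; "opening": opening from 0.0 (shut) to 1.0 (fully open).
Only numpy, scipy, OpenCV 4.12 (cv2) and the standard library are available. Lean on these libraries where they do the work, as an engineer would, in place of code of your own. Each camera call takes 0.05 s, during which the arm holds its last target.

TASK

The router is isolated and its cutter wound down: make the trial feed of the honey-coloured beech rail. Lay it flat along the fence, start it by hand (with the gripper) until its leading end is under the guard but not past the cutter, let go, then push it the rest of the way with the orange push stick behind its trailing end, along the fence, until it has just come clear of the guard on the outfeed side. Keep the gripper out of the red zone round the cutter, leave the rail there flat along the fence, lay the stick back in its wooden rest and disturb nothing else.

Things in the scene. Friction and masses are not known exactly. Their poses are not given: they have to be found in the camera images.
- fence: white router fence, fixed. Origin: bench level, on its working face opposite the cutter. +y is the feed direction; +x points into the fence, so work lies at negative x. The face (x = 0) runs from y = -150 (infeed end) to +300 mm, 50 mm high; behind it fence and dust hood reach x = 130 mm, hood 52 and knobs 42 mm high (the hose, further back, 57). Below y = -150 the bench before the fence is open
- guard_in (a point): middle of the guard's infeed opening (fence frame x = -33, y = -50, z = 14.5 mm). The guard is a clear hood over the cutter, y = -50 to +50 and x = -115 to 0 mm in the fence frame; underside 29 mm, top 38 mm above the bench; black knobs to 70 mm over the fence at y = -37 to 37. A steel block at x = -115 to -95 mm closes its front
- guard_out (a point): middle of the guard's outfeed opening (fence frame x = -33, y = +50, z = 14.5 mm)
- cutter (a point): centre of the cutter (wound down flush), at bench level; in the fence frame x = -6, y = 0 mm. Also the centre of the round red no-hands zone, radius 75 mm
- pad (a joint): sprung yellow side pad under the guard; it presses the work to the fence and holds it when let go. 0 at rest, its face 58 mm from the fence; grows to 0.014 m as it is pushed away. Face y = -40 to 40 mm in the fence frame; a ramp flares from it to 74 mm from the fence at y = -65. Pad and ramp 21 mm high. Pushes 1.3 N at rest, 3 N with the rail beside it; feeding takes some 5 to 10 N
- rail: honey-coloured beech rail, 200 x 66 x 20 mm, about 0.19 kg, both ends alike; origin at the centre of its underside, x along its length, z up. It starts flat on the bench, on the robot's left, in front of the outfeed
- rail_center (a point): centre of the rail (10 mm above its underside)
- stick: orange push stick, straight bar 310 x 24 x 16 mm, about 0.11 kg, lying flat. Origin at the centre of its underside; +x runs to the forked nose at x = +155 mm, which bears on the rail's trailing end; rounded handle end with a hole at x = -155 mm. Used flat, its underside 1 to 6 mm over the bench, it fits under the guard
- stick_mid (a point): middle of the push stick (8 mm above its underside)
- stick_nose (a point): tip of the push stick's forked nose, at mid thickness
- rest: wooden rest for the stick, fixed, 250 x 56 mm; origin at the centre of its underside, x along it. Two saddles, 22 mm long, at x = +-105 mm carry the stick, underside 20 mm above the bench, between prongs to 40 mm high flaring from about 34 to 44 mm apart; between the saddles only a 4 mm base board. The stick starts in it, nose towards +x of the rest and the feed direction
- walnut: dark walnut offcut, 170 x 50 x 24 mm, flat on the bench beside the rail; leave alone. Origin at the centre of its underside, x along its length
- clamp_a: small black spring clamp with orange jaws, lying, about 75 x 42 x 26 mm; leave alone. Origin at bench level near its middle, jaws to +x
- clamp_b: small black spring clamp with red jaws, lying, about 75 x 42 x 26 mm; leave alone. Origin at bench level near its middle, jaws to +x
- glue: white glue bottle with a blue cap, 54 mm in diameter, 150 mm high, standing; leave alone. Origin at the centre of its foot
- sander: cork sanding block, 112 x 64 x 36 mm; leave alone. Origin at the centre of its underside
- square: try square lying flat, stock 18 x 110 x 16 mm along its y, steel blade 30 mm wide out to x = +160 mm at y = -40 mm; leave alone. Origin at the centre of the stock's underside
- tape: yellow tape measure, 62 x 38 x 58 mm; leave alone. Origin at the centre of its underside
Mind the look-alikes: they are no part of the job. What is shaped like the rail but pink is not meant.

How it is judged:
On the way, in this order (a step that is already met when the one before it is completed fails the run):
1. the rail lies flat along the fence with its leading end under the guard, short of the cutter, and the gripper has let go (y of rail_center in the frame of fence between -0.147 and -0.095 m and x of rail_center in the frame of fence above -0.041 m and angle between the x axis of rail and the y axis of fence, either way round below 0.06 rad and height (world z) of rail_center below 0.014 m and contact force between the fingers and rail below 0.1 N), for 0.2 s.
2. the push stick pushes the rail's trailing end, the rail part-way through the guard (y of rail_center in the frame of fence between -0.07 and 0.02 m and x of rail_center in the frame of fence above -0.045 m and height (world z) of rail_center below 0.014 m and contact force between stick and rail above 0.2 N and horizontal distance between stick_nose and rail_center below 0.115 m and y of stick_nose in the frame of fence below -0.07 m), for 0.1 s.
3. the push stick still pushes with the trailing end inside the guard (y of rail_center in the frame of fence between 0.06 and 0.149 m and x of rail_center in the frame of fence above -0.045 m and height (world z) of rail_center below 0.014 m and contact force between stick and rail above 0.2 N and horizontal distance between stick_nose and rail_center below 0.115 m and y of stick_nose in the frame of fence below 0.055 m), for 0.1 s.
4. the rail is clear of the guard on the outfeed side (y of rail_center in the frame of fence above 0.152 m), for 0.1 s.
At the end, for the whole second after the job is handed in: the rail lies flat and still on the outfeed side, its trailing end 2 to 80 mm past the guard, within 8 mm of the fence and parallel to it to 0.06 rad; the pad has sprung back; the stick lies still in both saddles of its rest, within 40 mm of the middle lengthwise, either way round (y of rail_center in the frame of fence between 0.152 and 0.23 m and x of rail_center in the frame of fence above -0.041 m and angle between the x axis of rail and the y axis of fence, either way round below 0.06 rad and height (world z) of rail_center below 0.014 m and value of joint pad below 0.003 m and y of stick_mid in the frame of rest between -0.01 and 0.01 m and x of stick_mid in the frame of rest between -0.04 and 0.04 m and z of stick_mid in the frame of rest between 0.024 and 0.032 m and angle between the x axis of stick and the x axis of rest, either way round below 0.1 rad and linear speed of each of rail, stick below 0.02 m/s); the robot touches nothing.
It fails at once if the gripper touches the rail at the fence once its leading end is 30 mm past the cutter (y of rail_center in the frame of fence above -0.07 m and x of rail_center in the frame of fence above -0.06 m and height (world z) of rail_center below 0.03 m and contact force between the fingers and rail above 0.5 N).
It fails at once if the grasp point in the red zone (lower than 70 mm over the bench) (horizontal distance between the grasp point and cutter below 0.075 m and height (world z) of the grasp point below 0.07 m).
It fails at once if a bystander moved by more than 25 mm or the glue bottle tipped over (distance of any of walnut, clamp_a, clamp_b, glue, sander, square, tape from where it was at the start of the episode above 0.025 m or angle between glue's own z axis and vertical above 0.5 rad).
It also fails if it takes over 72 s, if anything falls off the work surface, if the arm or the gripper's body presses on something with over 40 N, if the wrist force passes 120 N, or if a joint passes its speed limit or range.

## Working session

There is one attempt and no reset: what is moved stays moved. The work goes in short steps, Python scripts to look and compute and a tool call to move; the robot and the scene stay as the last step left them, time stands still between calls to the robot, and variables do not carry over. Pictures are saved under pics/ and viewed, and the job is handed in when it is done.

Besides the shell and the picture viewer there is one more tool, called after "Emit:" as name(argument=value, ...) on one line, values as JSON. move_arm: Moves the arm, as the interface text tells. Its arguments: {"type":"object","properties":{"linear":{"type":"array","items":{"type":"array","items":{"type":"number"}}},"twist":{"type":"array","items":{"type":"array","items":{"type":"number"}}},"grip":{"type":"number"},"force":{"type":"number"}},"required":["linear","twist"]}

```bash
mkdir -p pics; cat > h.py <<'E'
from plant import *
import numpy as np, cv2, pickle
def snap(n,tag):
    c=read_camera(n); cv2.imwrite(f'pics/{tag}.png',c['img']); pickle.dump(c,open(f'{tag}.pkl','wb')); return c
def load(tag): return pickle.load(open(f'{tag}.pkl','rb'))
def K(c): return np.array([[c['fx'],0,c['cx']],[0,c['fy'],c['cy']],[0,0,1.]])
def ray(c,u,v):
    p=cv2.undistortPoints(np.array([[[u,v]]],float),K(c),np.array(c['dist'],float))[0,0]
    R=cv2.Rodrigues(np.array(c['rvec'],float))[0];t=np.array(c['tvec'],float).reshape(3)
    return R,t,np.array([p[0],p[1],1.])
def atz(c,u,v,z):
    R,t,d=ray(c,u,v); o=-R.T@t; w=R.T@d; return o+w*(z-o[2])/w[2]
def atd(c,u,v):
    R,t,d=ray(c,u,v); return R.T@(d*c['depth'][int(round(v)),int(round(u))]-t)
def proj(c,P):
    return cv2.projectPoints(np.array(P,float).reshape(-1,3),np.array(c['rvec'],float),np.array(c['tvec'],float),K(c),np.array(c['dist'],float))[0].reshape(-1,2)
def cloud(c):
    h,w=c['depth'].shape; u,v=np.meshgrid(np.arange(w),np.arange(h))
    p=cv2.undistortPoints(np.stack([u,v],-1).reshape(-1,1,2).astype(float),K(c),np.array(c['dist'],float)).reshape(-1,2)
    d=c['depth'].reshape(-1); X=np.c_[p*d[:,None],d]
    R=cv2.Rodrigues(np.array(c['rvec'],float))[0];t=np.array(c['tvec'],float).reshape(3)
    return ((X-t)@R).reshape(h,w,3)
E
python3 - <<'E'
from h import *
for n in ('scene','top','wrist'):
    c=snap(n,n+'0')
    R=cv2.Rodrigues(np.array(c['rvec'],float))[0];print(n,-R.T@np.array(c['tvec']).reshape(3),R[2])
s=get_state();print(s)
a=[cv2.imread(f'pics/{n}0.png') for n in('scene','top')]
for n,i in zip(('scene','top'),a): cv2.imwrite(f'pics/{n}0b.png',cv2.resize(i,(800,600)))
E
```

```text
scene [1.22808592 0.55291248 0.7387905 ] [-0.66137986 -0.45236621 -0.59828212]
top [0.17701945 0.02913436 1.28902698] [ 0.19647761 -0.01355186 -0.98041466]
wrist [0.18050409 0.65667538 0.37256882] [ 0.30163887 -0.12621234 -0.94503145]
{'time': 0.15, 'qpos': array([ 1.02798843e+00,  2.87027031e-01,  1.57784227e+00,  2.64592633e-05,
        1.27858754e+00, -1.50001554e-01]), 'dq': array([ 4.14455214e-04, -3.16728130e-03, -5.56515379e-03, -8.53762493e-05,
       -3.66087155e-03,  3.38511823e-04]), 'joint_efforts': array([ 1.94338927e-04, -4.06602645e+01, -2.93140340e+01, -1.88941208e-04,
        3.94047194e-03,  5.67747065e-06]), 'eef_pos': array([0.25808869, 0.62317752, 0.23822082]), 'tcp_rot': array([ 1.95146586e-01,  9.80773644e-01, -8.72423780e-04, -3.28374744e-04]), 'contact_force': array([-0.15783811, -0.19572674, -0.73879246]), 'wrist_torque': array([-0.03204605, -0.03829405,  0.01188688]), 'opening': 1.003260791716986}
```

View pics/top0b.png

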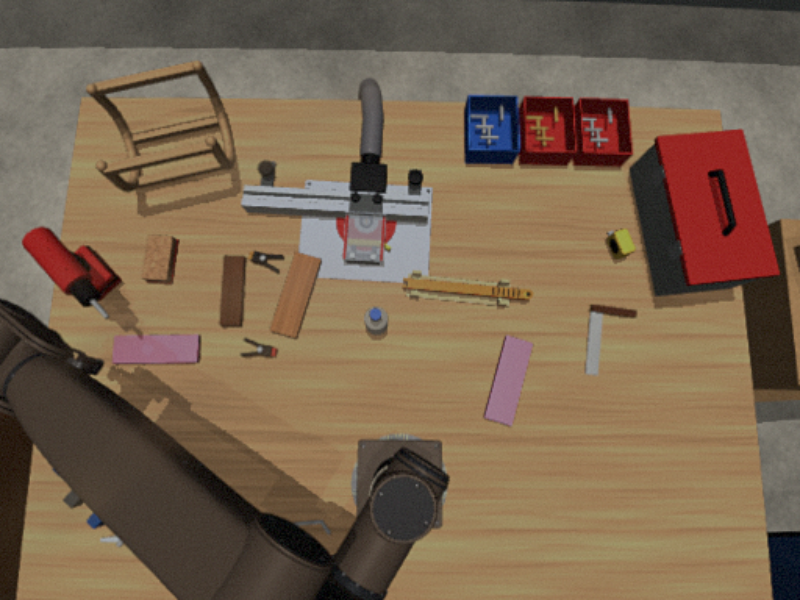

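View pics/scene0b.png

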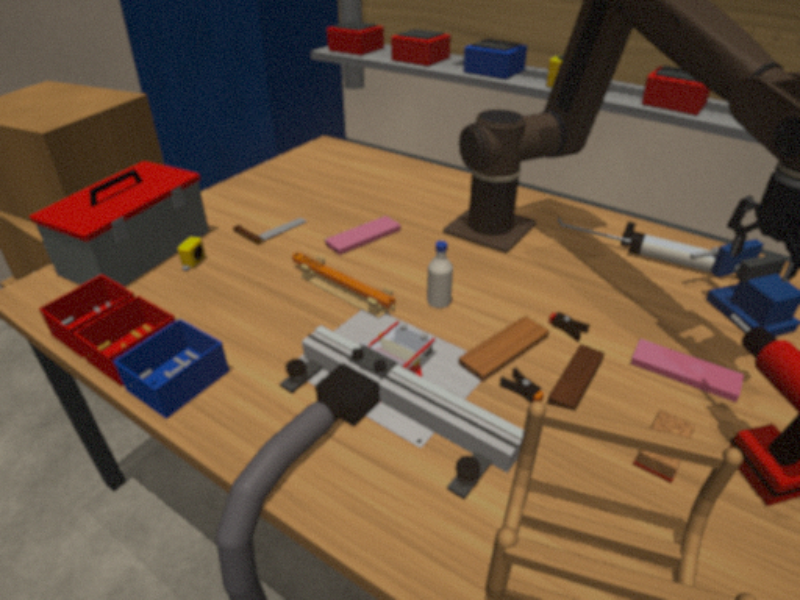

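View pics/wrist0.png

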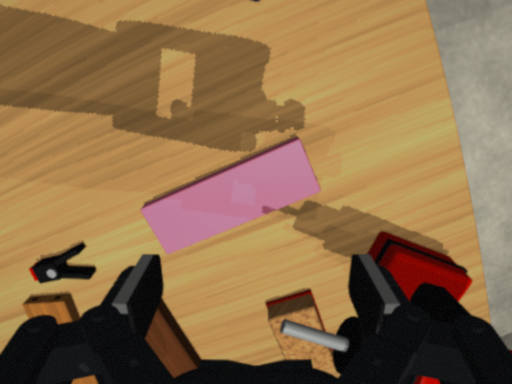

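Top view (800x600 px): the honey-coloured rail is at (296,295). Its look-alikes are the dark walnut at (232,290) and two pink bars at (155,348) and (508,380). Only the one at (296,295) is honey-coloured and in front of the outfeed. The stick is in its rest at (467,288), the guard is at (365,237), and the glue is at (376,320). Next I'll enlarge this area and measure.

```bash
python3 - <<'E'
from h import *
c=load('top0'); img=c['img']
cv2.imwrite('pics/crop1.png',cv2.resize(img[105:225,140:350],(800,457),interpolation=cv2.INTER_CUBIC))
P=cloud(c)
for u,v,n in ((190,188,'rail'),(148,185,'wal'),(300,185,'stick'),(200,125,'fence'),(233,155,'guard'),(250,170,'plate'),(200,240,'bench')): print(n,P[v,u].round(4),img[v,u])
E
```

```text
rail [0.4288 0.2474 0.0197] [ 74 104 147]
wal [0.4364 0.4023 0.0262] [46 64 91]
stick [ 0.4432 -0.1592  0.0355] [ 61 119 159]
fence [0.6661 0.2169 0.0473] [64 68 68]
guard [0.5547 0.0904 0.033 ] [128 146 151]
plate [0.5048 0.0258 0.0057] [166 159 157]
bench [0.2391 0.2049 0.0014] [ 89 128 154]
```

View pics/crop1.png

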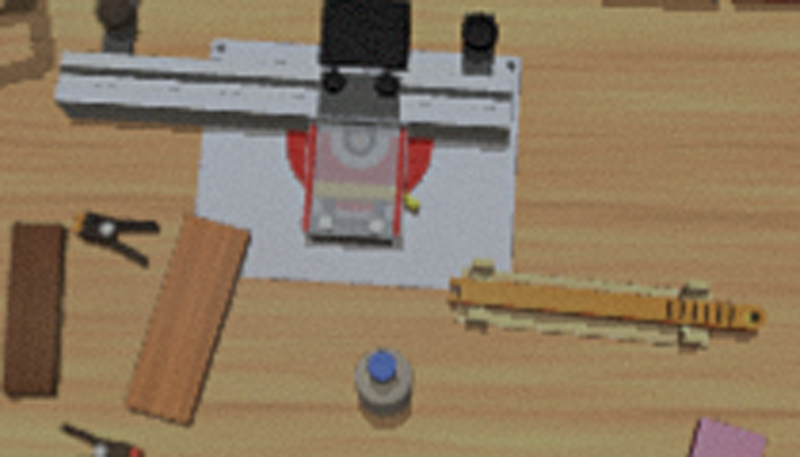

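The crop confirms the rail (crop px 190,318, honey-coloured) beside the dark walnut (35,310). The stick has its nose at (450,290), pointing in the feed direction, and its hole at (757,317).

```bash
python3 - <<'E'
from h import *
c=load('top0'); img=c['img']
s=3.81
def cr(x,y): return (140+x/s-0.37,105+y/s-0.37)
print('rail corners z=.02')
pts=np.array([atz(c,*cr(*p),.02)[:2] for p in ((187,216),(249,233),(190,424),(129,403))]);print(pts.round(4),pts.mean(0))
for i in range(4): d=pts[(i+1)%4]-pts[i];print(np.linalg.norm(d).round(4),np.degrees(np.arctan2(d[1],d[0])).round(1))
# colour segmentation of rail
P=cloud(c)
lab=cv2.cvtColor(img,cv2.COLOR_BGR2HSV)
def rect(mask,z,name):
    n,l,st,ce=cv2.connectedComponentsWithStats(mask.astype(np.uint8))
    k=1+np.argmax(st[1:,4]); cs,_=cv2.findContours((l==k).astype(np.uint8),0,1)
    q=np.array([atz(c,*p[0],z)[:2] for p in cs[0]],np.float32); r=cv2.minAreaRect(q);print(name,r,st[k]); return r
m=np.zeros(img.shape[:2],bool); m[158:220,170:210]=1
rect(m&(abs(P[...,2]-.0205)<.006),.02,'rail z')
H=lab;print(H[188,185],H[188,215])
# median rail line: PCA
m2=m&(abs(P[...,2]-.0205)<.006); q=P[m2][:,:2];w,v=np.linalg.eigh(np.cov(q.T));print('pca',q.mean(0),np.degrees(np.arctan2(*v[::-1,1])),np.sqrt(w*12))
# fence top
m=np.zeros(img.shape[:2],bool); m[112:142,150:280]=1
f=m&(P[...,2]>.045)&(P[...,2]<.056)
cv2.imwrite('pics/f.png',cv2.resize((f*255).astype(np.uint8)[100:230,140:350],None,fx=3.8,fy=3.8,interpolation=0))
print('face edge (top, z=.05)')
for n,p in (('out end',(57,102)),('a',(150,111)),('b',(250,119)),('d',(420,124)),('in end',(511,129))): print(n,atz(c,*cr(*p),.05).round(4))
print('guard corners z=.038')
for p in ((306,235),(400,240),(313,125),(405,127)): print(atz(c,*cr(*p),.038).round(4))
print('red circle'); 
for p in ((288,145),(433,150)): print(atz(c,*cr(*p),.0).round(4))
print('stick nose,handle, z=.036')
for p in ((450,290),(766,317)): print(atz(c,*cr(*p),.036).round(4))
print('rest base');
for p in ((480,262),(475,327),(694,286),(692,346)): print(atz(c,*cr(*p),.04).round(4))
m=np.zeros(img.shape[:2],bool); m[165:200,250:345]=1
st=m&(P[...,2]>.029)&(P[...,2]<.05)&(H[...,1]>140)
q=P[st][:,:2];w,v=np.linalg.eigh(np.cov(q.T));print('stick pca',len(q),q.mean(0),np.degrees(np.arctan2(*v[::-1,1])),np.sqrt(w*12),P[st][:,2].mean())
E
```

```text
rail corners z=.02
[[0.5311 0.2572]
 [0.5147 0.1952]
 [0.3248 0.2443]
 [0.3442 0.3039]] [0.42870034 0.25013369]
0.0641 -104.8
0.1961 165.5
0.0627 72.0
0.1927 -14.0
rail z ((0.42849892377853394, 0.2519676089286804), (0.06734072417020798, 0.19990165531635284), 74.82005310058594) [172 161  34  56 934]
[ 14 138 140] [ 17 103 151]
pca [0.43082376 0.25544604] 169.09396927141273 [0.0849332  0.20156313]
face edge (top, z=.05)
out end [0.637  0.3856 0.05  ]
a [0.629  0.2935 0.05  ]
b [0.6223 0.195  0.05  ]
d [0.62   0.0282 0.05  ]
in end [ 0.6164 -0.0612  0.05  ]
guard corners z=.038
[0.5088 0.1374 0.038 ]
[0.5053 0.046  0.038 ]
[0.6214 0.1341 0.038 ]
[0.6209 0.043  0.038 ]
red circle
[0.6131 0.162  0.    ]
[0.6103 0.0146 0.    ]
stick nose,handle, z=.036
[ 0.4567 -0.0032  0.036 ]
[ 0.4348 -0.3099  0.036 ]
rest base
[ 0.484  -0.0319  0.04  ]
[ 0.4198 -0.0275  0.04  ]
[ 0.4636 -0.2396  0.04  ]
[ 0.4044 -0.2361  0.04  ]
stick pca 495 [ 0.44460217 -0.15792627] 85.43059223763409 [0.02446784 0.29408607] 0.0353254840405862
```

View pics/f.png

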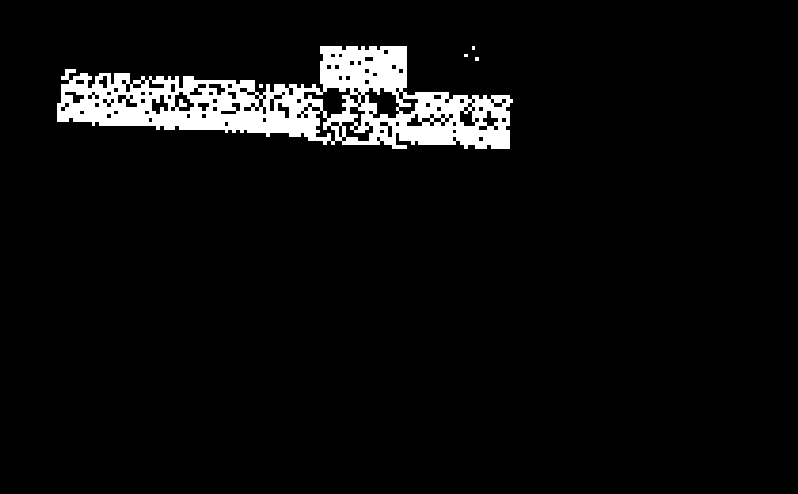

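```bash
python3 - <<'E'
from h import *
import plant; print([n for n in dir(plant) if not n.startswith('_')]); print(getattr(plant,'tips_ahead',None))
c=load('top0'); g=cv2.cvtColor(c['img'],cv2.COLOR_BGR2GRAY).astype(float)
# print column profiles through the fence face
for u in (165,185,205,260,268): print(u,[int(x) for x in g[118:150,u]])
c2=load('scene0'); cv2.imwrite('pics/s2.png',cv2.resize(c2['img'][130:320,170:400],(800,661)[:2],interpolation=cv2.INTER_CUBIC)[:600])
E
```

```text
['Unreachable', 'get_state', 'read_camera', 'sign_off', 'tips_ahead']
0.008
165 [123, 165, 165, 168, 142, 75, 74, 169, 167, 139, 163, 163, 167, 173, 61, 58, 64, 61, 73, 90, 128, 134, 134, 132, 127, 123, 131, 132, 127, 129, 126, 126]
185 [128, 131, 160, 167, 171, 158, 70, 80, 170, 166, 141, 167, 166, 169, 165, 76, 62, 65, 60, 73, 88, 101, 129, 127, 130, 129, 131, 128, 132, 131, 128, 128]
205 [162, 167, 161, 165, 162, 167, 163, 71, 76, 142, 167, 168, 167, 166, 166, 163, 102, 61, 58, 63, 81, 113, 128, 162, 166, 163, 162, 162, 165, 166, 162, 168]
260 [138, 173, 171, 171, 170, 168, 166, 169, 169, 160, 109, 65, 104, 167, 168, 162, 162, 167, 170, 158, 67, 59, 57, 73, 102, 124, 166, 167, 163, 165, 163, 163]
268 [42, 32, 44, 61, 72, 60, 85, 149, 166, 168, 160, 74, 91, 170, 165, 144, 165, 166, 167, 156, 79, 57, 66, 64, 80, 104, 126, 168, 165, 162, 166, 163]
```

View pics/s2.png

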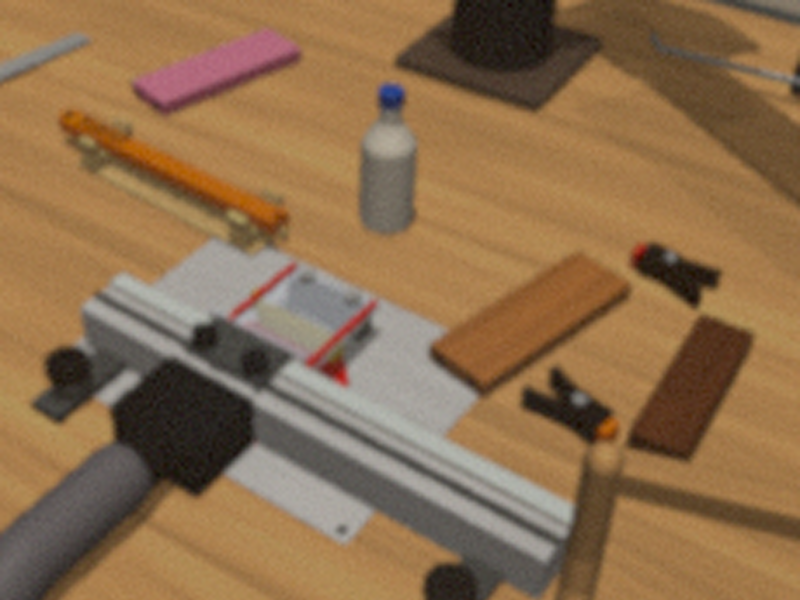

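```bash
python3 - <<'E'
from h import *
c=load('top0'); g=cv2.cvtColor(c['img'],cv2.COLOR_BGR2GRAY).astype(float)
T=[]
for u in list(range(158,222))+list(range(248,273)):
    v0=131.5+(u-165)*(138-132)/(262-165)
    col=g[:,u]
    for v in range(int(v0)-3,int(v0)+4):
        if col[v]>115>=col[v+1]: T.append((u,v+(col[v]-115)/(col[v]-col[v+1]))); break
Q=np.array([atz(c,*t,.05)[:2] for t in T]);p=np.polyfit(Q[:,1],Q[:,0],1);r=Q[:,0]-np.polyval(p,Q[:,1]);ok=abs(r)<.003;p=np.polyfit(Q[ok,1],Q[ok,0],1)
print('face x = a*y+b',p,r[ok].std(),ok.sum(),len(T))
# ends
for v in (131,): print([int(x) for x in g[v,145:165]])
print([int(x) for x in g[136,265:285]])
pinfeed=[(u) for u in range(265,284)]
th=np.arctan(p[0]);print('theta deg',np.degrees(th))
# overlay model
def F(x,y,z,O): return [O[0]+np.cos(th)*x+np.sin(th)*y,O[1]-np.sin(th)*x+np.cos(th)*y,z]
oy=0.0885; O=(p[0]*oy+p[1],oy);print('O',O)
im=cv2.resize(c['img'],None,fx=4,fy=4,interpolation=cv2.INTER_CUBIC)
def poly(W,col):
    q=((proj(c,W)+.5)*4-.5).round().astype(int);cv2.polylines(im,[q.reshape(-1,1,2)],True,col,1)
poly([F(0,-.15,.05,O),F(0,.3,.05,O),F(0,.3,0,O),F(0,-.15,0,O)],(0,255,0))
poly([F(-.115,-.05,.038,O),F(-.115,.05,.038,O),F(0,.05,.038,O),F(0,-.05,.038,O)],(255,0,0))
poly([F(-.006+.075*np.cos(a),.075*np.sin(a),0,O) for a in np.linspace(0,6.28,60)],(255,255,0))
def box(cx,cy,yaw,L,W,z,col):
    a=np.radians(yaw);e=np.array([np.cos(a),np.sin(a)]);n=np.array([-e[1],e[0]])
    poly([[*(np.array([cx,cy])+e*L/2*i+n*W/2*j),z] for i,j in((1,1),(1,-1),(-1,-1),(-1,1))],col)
box(.4287,.251,-14.9,.2,.066,.02,(0,255,0))
box(.4450,-.1570,85.6,.31,.024,.036,(255,0,0))
box(.4430,-.134,85.3,.25,.056,.004,(0,255,255))
cv2.imwrite('pics/ov.png',im[420:900,560:1360])
E
```

```text
face x = a*y+b [0.04542251 0.62095112] 0.0006761135981518409 89 89
[124, 134, 130, 128, 130, 133, 131, 132, 131, 114, 111, 121, 138, 139, 143, 143, 162, 169, 173, 172]
[168, 170, 165, 167, 170, 167, 167, 170, 165, 139, 161, 131, 126, 128, 124, 130, 132, 129, 132, 131]
theta deg 2.600730758059808
O (np.float64(0.6249710157678074), 0.0885)
```

View pics/ov.png

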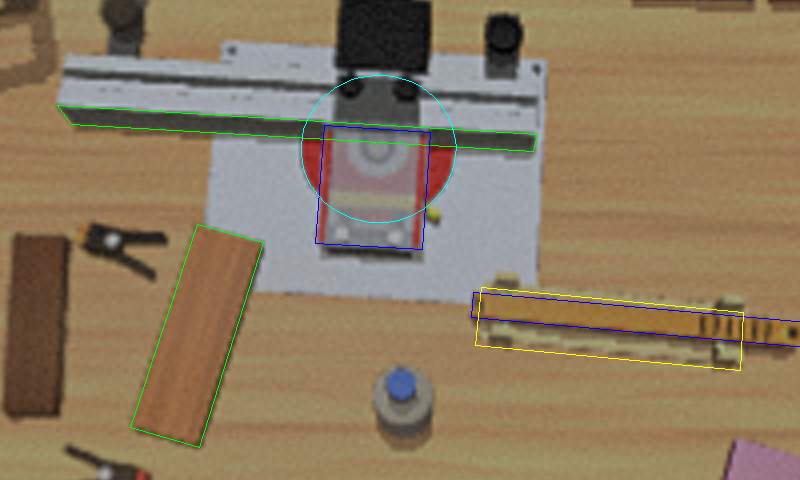

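```bash
python3 - <<'E'
from h import *
c=load('top0')
th=np.radians(2.6);O=np.array([.625,.0885]);ex=np.array([np.cos(th),-np.sin(th)]);ey=np.array([np.sin(th),np.cos(th)])
W=lambda x,y:(O+ex*x+ey*y).round(4)
e=np.array([np.cos(np.radians(-14.9)),np.sin(np.radians(-14.9))]);n=np.array([-e[1],e[0]])
C=np.array([.4287,.251])
for p in ((167,238),(155,278),(110,240)):
    w=atz(c,140+p[0]/4,105+p[1]/4,.013)[:2]; d=w-C; print('clamp',w.round(4),'rail frame',(d@e).round(4),(d@n).round(4))
for d in (.03,.04,.05): print(d,C+e*d)
for y in (-.19,-.13): print('rail',y,W(-.033,y),'grasp d=.045',W(-.033,y-.045))
s=np.array([np.cos(np.radians(85.6)),np.sin(np.radians(85.6))])
print('stick grip xs=-.048',np.array([.445,-.157])-.048*s)
R=np.array([.443,-.134]);print('stick mid in rest',(np.array([.445,-.157])-R)@s)
for t in (-.235,-.22,.06,.07): print('grip at nose',t,W(-.033,t-.203))
E
```

```text
clamp [0.5202 0.2842] rail frame 0.0799 0.0556
clamp [0.4812 0.2933] rail frame 0.0398 0.0544
clamp [0.5174 0.3379] rail frame 0.0634 0.1068
0.03 [0.45769128 0.24328602]
0.04 [0.46735504 0.24071469]
0.05 [0.4770188  0.23814336]
rail -0.19 [ 0.5834 -0.0998] grasp d=.045 [ 0.5814 -0.1448]
rail -0.13 [ 0.5861 -0.0399] grasp d=.045 [ 0.5841 -0.0848]
stick grip xs=-.048 [ 0.44131749 -0.20485853]
stick mid in rest -0.02277877524496552
grip at nose -0.235 [ 0.5722 -0.3476]
grip at nose -0.22 [ 0.5728 -0.3326]
grip at nose 0.06 [ 0.5855 -0.0529]
grip at nose 0.07 [ 0.586  -0.0429]
```

Emit:
move_arm(linear=[[0.0142,-0.029,-0.008],[0.0142,-0.029,-0.008],[0.0142,-0.029,-0.008],[0.0142,-0.029,-0.008],[0.0142,-0.029,-0.008],[0.0142,-0.029,-0.008],[0.0142,-0.029,-0.008],[0.0142,-0.029,-0.008],[0.0142,-0.029,-0.008],[0.0142,-0.029,-0.008],[0.0142,-0.029,-0.008],[0.0142,-0.029,-0.008],[0.0142,-0.029,-0.008],[0,0,0]], twist=[[0,0,3.8],[0,0,3.8],[0,0,0],[0,0,0],[0,0,0],[0,0,0],[0,0,0],[0,0,0],[0,0,0],[0,0,0],[0,0,0],[0,0,0],[0,0,0],[0,0,0]], grip=1.0)

```text
time: 1.32
eef_pos: [0.4431, 0.2292, 0.1265]
tcp_rot: [0.122, 0.992, -0.001, -0.002]
contact_force: [-0.0, -0.2, 0.5]
opening: 0.998
```

```bash
python3 - <<'E'
from h import *
c=snap('wrist','wrist1'); s=get_state();print(s['eef_pos'],s['tcp_rot'],s['dq'])
im=cv2.resize(c['img'],None,fx=1.5,fy=1.5)
def poly(W,col):
    q=((proj(c,W)+.5)*1.5-.5).round().astype(int);cv2.polylines(im,[q.reshape(-1,1,2)],True,col,1)
e=np.array([np.cos(np.radians(-14.9)),np.sin(np.radians(-14.9))]);n=np.array([-e[1],e[0]]);C=np.array([.4287,.251])
poly([[*(C+e*.1*i+n*.033*j),.02] for i,j in((1,1),(1,-1),(-1,-1),(-1,1))],(0,255,0))
cv2.imwrite('pics/w1.png',im)
E
```

```text
[0.44245379 0.2308245  0.1269933 ] [ 1.22345518e-01  9.92485400e-01 -3.60633517e-05 -2.07454550e-03] [ 0.06093479 -0.00982911 -0.01609792  0.02424653  0.01151398  0.02667931]
```

View pics/w1.png

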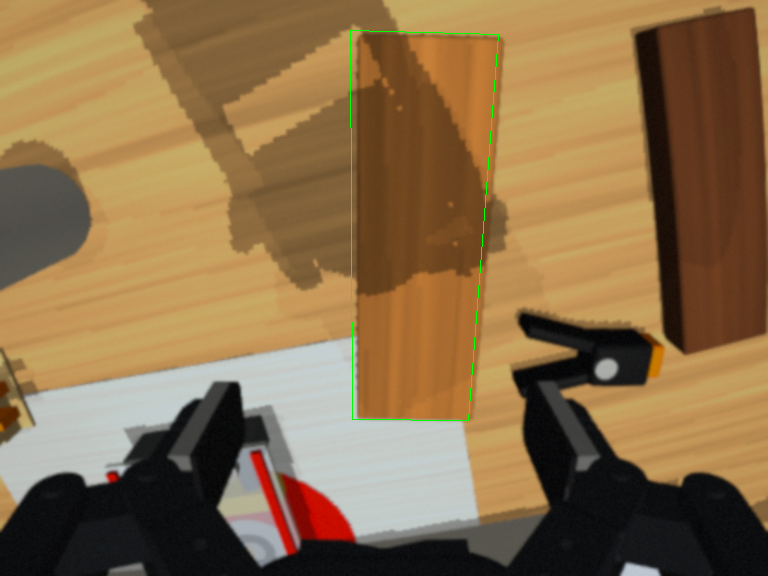

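The rail outline fits the wrist view to within about 2 mm. The clamp's handle tips at (520,320) and (515,380) lie beside the rail's far end, so I'll grip 15 mm from the middle to clear them.

Emit:
move_arm(linear=[[0.0005,0.0177,0],[0,0,-0.02],[0,0,-0.025],[0,0,-0.025],[0,0,-0.02],[0,0,-0.012],[0,0,-0.006],[0,0,0]], twist=[[0,0,-0.9],[0,0,0],[0,0,0],[0,0,0],[0,0,0],[0,0,0],[0,0,0],[0,0,0]])

```text
time: 2.03
eef_pos: [0.4425, 0.2555, 0.0183]
tcp_rot: [0.13, 0.992, 0.003, 0.001]
contact_force: [0.3, -0.7, -0.4]
opening: 1.002
```

Emit:
move_arm(linear=[[0,-0.006,-0.003],[0,0,-0.003],[0,0,0]], twist=[[0,0,0],[0,0,0],[0,0,0]])

```text
time: 2.28
eef_pos: [0.4431, 0.2507, 0.0137]
tcp_rot: [0.128, 0.992, 0.004, 0.002]
contact_force: [-0.2, -0.2, -0.4]
opening: 1.002
```

Emit:
move_arm(linear=[[0,0,0],[0,0,0],[0,0,0],[0,0,0],[0,0,0],[0,0,0],[0,0,0]], twist=[[0,0,0],[0,0,0],[0,0,0],[0,0,0],[0,0,0],[0,0,0],[0,0,0]], grip=0.0, force=40)

```text
time: 2.87
eef_pos: [0.4446, 0.2508, 0.0162]
tcp_rot: [0.129, 0.992, 0.004, 0.004]
contact_force: [-0.1, 0.4, -2.0]
opening: 0.757
```

Emit:
move_arm(linear=[[0,0,0.02],[0,0,0.025],[0,0,0.025],[0.004,-0.01,0.025],[0.01,-0.029,0],[0.01,-0.029,0],[0.01,-0.029,0],[0.01,-0.029,0],[0.01,-0.029,0],[0.01,-0.029,0],[0.01,-0.029,0],[0.01,-0.029,0],[0.01,-0.029,0],[0.01,-0.029,0],[0.01,-0.029,0],[0.01,-0.029,0],[0,0,0],[0,0,0]], twist=[[0,0,0],[0,0,0],[0,0,0],[0,0,0],[0,0,-6.4],[0,0,-6.4],[0,0,-6.4],[0,0,-6.4],[0,0,-6.4],[0,0,-6.4],[0,0,-6.4],[0,0,-6.4],[0,0,-6.4],[0,0,-6.4],[0,0,-6.4],[0,0,-6.4],[0,0,0],[0,0,0]])

```text
time: 4.37
eef_pos: [0.5653, -0.126, 0.1108]
tcp_rot: [0.739, 0.674, 0.003, 0.003]
contact_force: [-0.3, -0.1, -1.6]
opening: 0.754
```

```bash
cat >> h.py <<'E'
th=np.radians(2.6);O=np.array([.625,.0885]);ex=np.array([np.cos(th),-np.sin(th)]);ey=np.array([np.sin(th),np.cos(th)])
def W(x,y): return O+ex*x+ey*y
def Fr(p): d=np.array(p)[:2]-O; return np.array([d@ex,d@ey])
def st():
    s=get_state(); from scipy.spatial.transform import Rotation as R
    M=R.from_quat(s['tcp_rot']).as_matrix(); y=M[:,1]
    print('t',round(s['time'],2),'tcp',s['eef_pos'].round(4),'fence',Fr(s['eef_pos']).round(4),'jaw yaw',round((np.degrees(np.arctan2(y[1],y[0]))+90)%180-90,2),'z axis',M[:,2].round(3),'F',s['contact_force'].round(1),'open',round(s['opening'],3))
def ov(c,polys,path,k=1.5,crop=None):
    im=cv2.resize(c['img'],None,fx=k,fy=k,interpolation=cv2.INTER_CUBIC)
    for w,col in polys:
        q=((proj(c,w)+.5)*k-.5).round().astype(int);cv2.polylines(im,[q.reshape(-1,1,2)],True,col,1)
    if crop: im=im[crop[1]:crop[3],crop[0]:crop[2]]
    cv2.imwrite(path,im)
def w3(x,y,z): return [*W(x,y),z]
FACE=[w3(0,-.15,.05),w3(0,.3,.05),w3(0,.3,0),w3(0,-.15,0)]
GUARD=[w3(-.115,-.05,.038),w3(-.115,.05,.038),w3(0,.05,.038),w3(0,-.05,.038)]
E
python3 - <<'E'
from h import *
st(); c=snap('wrist','wrist2'); ov(c,[(FACE,(0,255,0)),(GUARD,(255,0,0))],'pics/w2.png')
st()
E
```

```text
t 4.37 tcp [ 0.5653 -0.126   0.1108] fence [-0.0499 -0.2169] jaw yaw -5.29 z axis [ 0.008 -0.001 -1.   ] F [-0.3 -0.1 -1.6] open 0.754
t 4.42 tcp [ 0.5654 -0.1259  0.111 ] fence [-0.0498 -0.2169] jaw yaw -5.24 z axis [ 0.008 -0.002 -1.   ] F [ 0.1 -0.2 -1.8] open 0.754
```

View pics/w2.png

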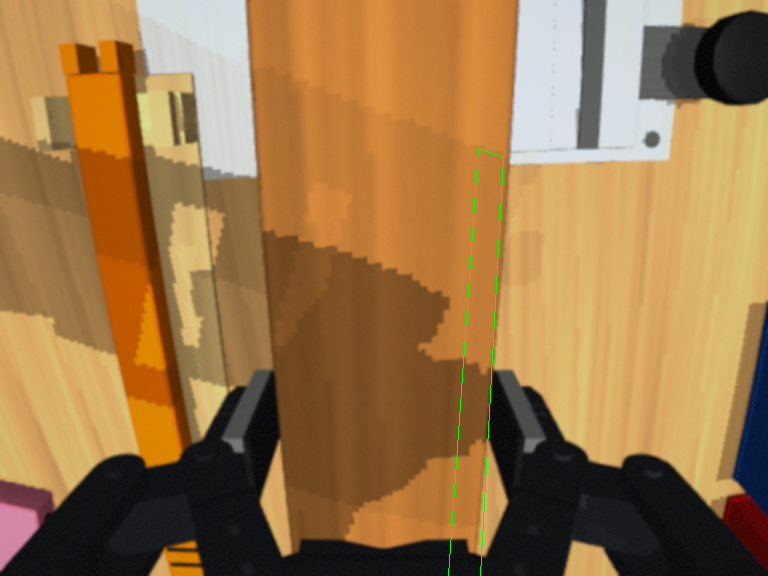

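Emit:
move_arm(linear=[[0.007,-0.004,-0.01],[0,0,-0.02],[0,0,-0.022],[0,0,-0.02],[0,0,-0.012],[0,0,-0.004],[0,0,0],[0,0,0]], twist=[[0,0,2.7],[0,0,0],[0,0,0],[0,0,0],[0,0,0],[0,0,0],[0,0,0],[0,0,0]])

```text
time: 5.08
eef_pos: [0.5709, -0.1225, 0.0203]
tcp_rot: [0.717, 0.697, 0.003, 0.003]
contact_force: [0.4, -0.5, -1.3]
opening: 0.756
```

```bash
python3 - <<'E'
from h import *
st(); c=snap('top','top3'); ov(c,[(FACE,(0,255,0)),(GUARD,(255,0,0))],'pics/t3.png',4,(700,420,1500,1000));st()
E
```

```text
t 5.08 tcp [ 0.5709 -0.1225  0.0203] fence [-0.0445 -0.2132] jaw yaw -1.63 z axis [ 0.008  0.    -1.   ] F [ 0.4 -0.5 -1.3] open 0.756
t 5.13 tcp [ 0.5711 -0.1226  0.0207] fence [-0.0443 -0.2133] jaw yaw -1.63 z axis [ 0.008  0.    -1.   ] F [-0.1 -0.3 -2. ] open 0.755
```

View pics/t3.png

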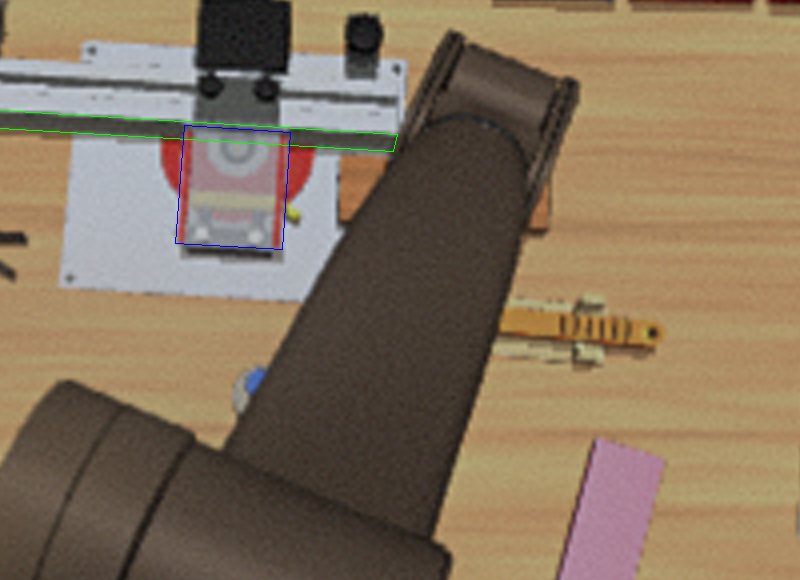

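Emit:
move_arm(linear=[[0,0,-0.004],[0.008,0,0],[0,0,0],[0.002,0,0],[0.002,0,0],[0,0,0]], twist=[[0,0,-0.9],[0,0,0],[0,0,0],[0,0,0],[0,0,0],[0,0,0]])

```text
time: 5.63
eef_pos: [0.583, -0.1233, 0.0194]
tcp_rot: [0.721, 0.693, 0.0, 0.002]
contact_force: [0.9, 0.2, -1.4]
opening: 0.755
```

```bash
python3 - <<'E'
from h import *
st()
E
```

```text
t 5.63 tcp [ 0.583  -0.1233  0.0194] fence [-0.0323 -0.2135] jaw yaw -2.27 z axis [ 0.003 -0.002 -1.   ] F [ 0.9  0.2 -1.4] open 0.755
```

Emit:
move_arm(linear=[[0,0,-0.004],[0,0,-0.001],[0.002,0,0],[0.002,0,0],[0,0,0]], twist=[[0,0,-0.3],[0,0,0],[0,0,0],[0,0,0],[0,0,0]])

```text
time: 6.05
eef_pos: [0.5832, -0.1236, 0.0162]
tcp_rot: [0.721, 0.693, -0.005, -0.003]
contact_force: [-0.5, -0.1, -0.8]
opening: 0.756
```

```bash
python3 - <<'E'
from h import *
st(); c=snap('scene','scene4'); ov(c,[(FACE,(0,255,0))],'pics/s4.png',3.5,(600,480,1400,1080))
E
```

```text
t 6.05 tcp [ 0.5832 -0.1236  0.0162] fence [-0.0322 -0.2138] jaw yaw -2.22 z axis [-0.012 -0.002 -1.   ] F [-0.5 -0.1 -0.8] open 0.756
```

View pics/s4.png

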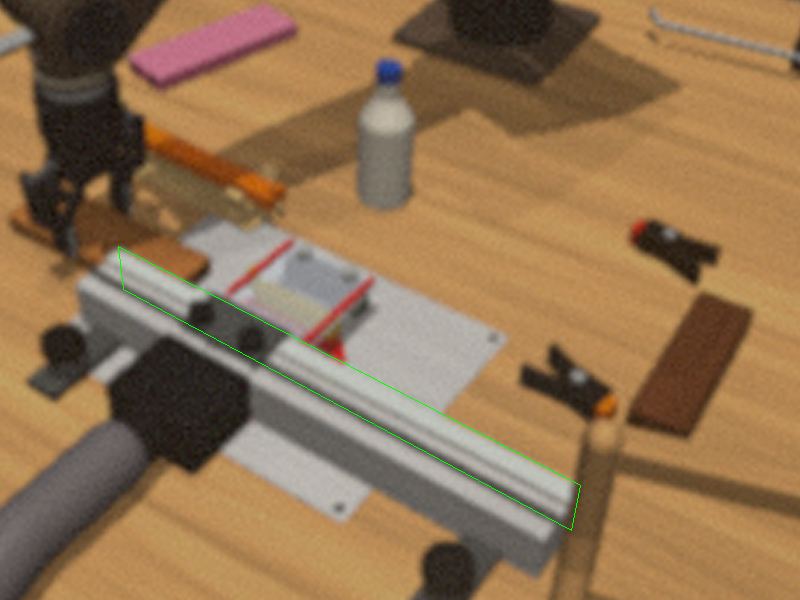

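Emit:
move_arm(linear=[[0,0,0],[0,0,0],[0,0,0],[0,0,0],[-0.001,-0.016,0],[-0.001,-0.016,0],[-0.001,-0.016,0],[0,0,0]], twist=[[0,0,0],[0,0,0],[0,0,0],[0,0,0],[0,-0.7,0],[0,0,-0.3],[0,0,0],[0,0,0]], grip=1.0)

```text
time: 6.77
eef_pos: [0.5865, -0.175, 0.0196]
tcp_rot: [0.724, 0.69, 0.004, 0.008]
contact_force: [0.3, -0.7, 0.2]
opening: 0.999
```

```bash
python3 - <<'E'
from h import *
st(); c=snap('wrist','wrist5'); ov(c,[],'pics/w5.png')
E
```

```text
t 6.77 tcp [ 0.5865 -0.175   0.0196] fence [-0.0265 -0.2649] jaw yaw -2.75 z axis [ 0.017 -0.006 -1.   ] F [ 0.3 -0.7  0.2] open 0.999
```

View pics/w5.png

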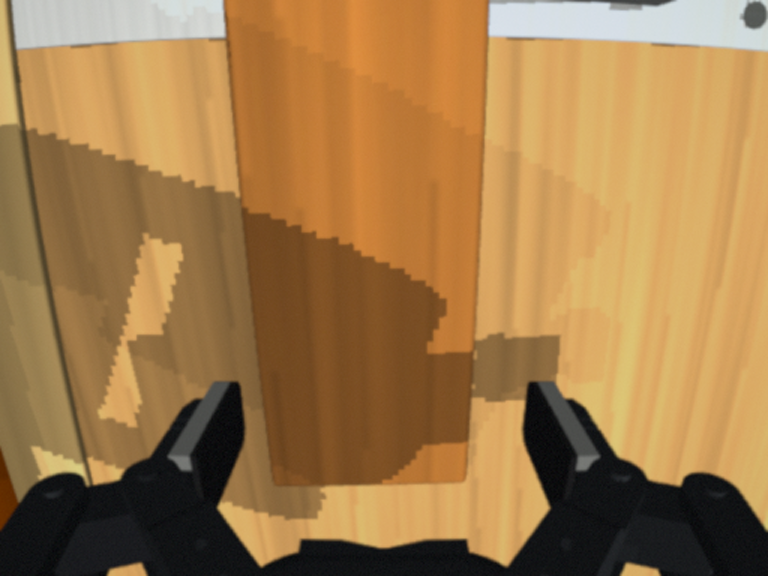

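```bash
python3 - <<'E'
from h import *
c=load('wrist5')
for p in ((273,485),(466,484),(226,10),(489,10)): print(Fr(atz(c,p[0]/1.5,p[1]/1.5,.02)).round(4))
E
```

```text
[-0.0631 -0.2975]
[ 0.0019 -0.298 ]
[-0.0642 -0.1548]
[ 0.0002 -0.1551]
```

Emit:
move_arm(linear=[[-0.006,0,-0.003],[0,0,0],[0,0,0]], twist=[[0.3,1.0,0],[0,0,0],[0,0,0]])

```text
time: 7.07
eef_pos: [0.58, -0.1736, 0.0162]
tcp_rot: [0.724, 0.689, -0.0, -0.001]
contact_force: [0.2, -0.1, -0.3]
opening: 1.001
```

```bash
python3 - <<'E'
from h import *
st()
E
```

```text
t 7.07 tcp [ 0.58   -0.1736  0.0162] fence [-0.0331 -0.2638] jaw yaw -2.84 z axis [-0.002  0.001 -1.   ] F [ 0.2 -0.1 -0.3] open 1.001
```

Emit:
move_arm(linear=[[0,0,0],[0,0,0],[0,0,0],[0,0,0],[0,0,0],[0,0,0],[0.0003,0.0075,0],[0.0003,0.0075,0],[0.0003,0.0075,0],[0.0003,0.0075,0],[0.0003,0.0075,0],[0,0,0]], twist=[[0,0,0],[0,0,0],[0,0,0],[0,0,0],[0,0,0],[0,0,0],[0,0,0],[0,0,0],[0,0,0],[0,0,0],[0,0,0],[0,0,0]], grip=0.0, force=40)

```text
time: 8.07
eef_pos: [0.5816, -0.1304, 0.0163]
tcp_rot: [0.723, 0.69, -0.001, -0.001]
contact_force: [-0.7, -0.3, 0.2]
opening: 0.755
```

```bash
python3 - <<'E'
from h import *
st()
E
```

```text
t 8.07 tcp [ 0.5816 -0.1304  0.0163] fence [-0.0334 -0.2206] jaw yaw -2.67 z axis [-0.003  0.    -1.   ] F [-0.7 -0.3  0.2] open 0.755
```

Emit:
move_arm(linear=[[0.0003,0.0075,0],[0.0003,0.0075,0],[0.0003,0.0075,0],[0.0003,0.0075,0],[0.0002,0.004,0],[0,0,0]], twist=[[0,0,0],[0,0,0],[0,0,0],[0,0,0],[0,0,0],[0,0,0]])

```text
time: 8.57
eef_pos: [0.5838, -0.096, 0.0167]
tcp_rot: [0.723, 0.691, -0.002, 0.002]
contact_force: [0.1, -3.1, -0.7]
opening: 0.756
```

```bash
python3 - <<'E'
from h import *
st()
E
```

```text
t 8.57 tcp [ 0.5838 -0.096   0.0167] fence [-0.0328 -0.1862] jaw yaw -2.65 z axis [-0.    -0.007 -1.   ] F [ 0.1 -3.1 -0.7] open 0.756
```

Emit:
move_arm(linear=[[0,0,0],[0,0,0],[0,0,0],[0,0,0],[0,0,0.015],[0,0,0.03],[0,0,0.03],[0,0,0.03],[-0.01,-0.02,0.01],[-0.02,-0.025,0],[-0.025,-0.025,0],[-0.025,-0.02,0],[-0.025,0,0],[-0.02,0,0],[0,0,0],[0,0,0]], twist=[[0,0,0],[0,0,0],[0,0,0],[0,0,0],[0,0,0],[0,0,0],[0,0,0],[0,0,0],[0,0,0],[0,0,0],[0,0,0],[0,0,0],[0,0,0],[0,0,0],[0,0,0],[0,0,0]], grip=1.0)

```text
time: 9.9
eef_pos: [0.4517, -0.1857, 0.1374]
tcp_rot: [0.723, 0.691, -0.001, -0.0]
contact_force: [0.8, 0.4, 0.7]
opening: 0.998
```

```bash
python3 - <<'E'
from h import *
st(); c=snap('wrist','wrist6'); ov(c,[],'pics/w6.png')
c=snap('top','top6'); ov(c,[(FACE,(0,255,0)),(GUARD,(255,0,0))],'pics/t6.png',4,(700,420,1500,1000));st()
E
```

```text
t 9.9 tcp [ 0.4517 -0.1857  0.1374] fence [-0.1607 -0.2818] jaw yaw -2.54 z axis [-0.002 -0.001 -1.   ] F [0.8 0.4 0.7] open 0.998
t 10.0 tcp [ 0.4524 -0.1855  0.1373] fence [-0.16   -0.2815] jaw yaw -2.46 z axis [-0.002 -0.001 -1.   ] F [ 0.  -0.3 -0.6] open 1.0
```

View pics/w6.png

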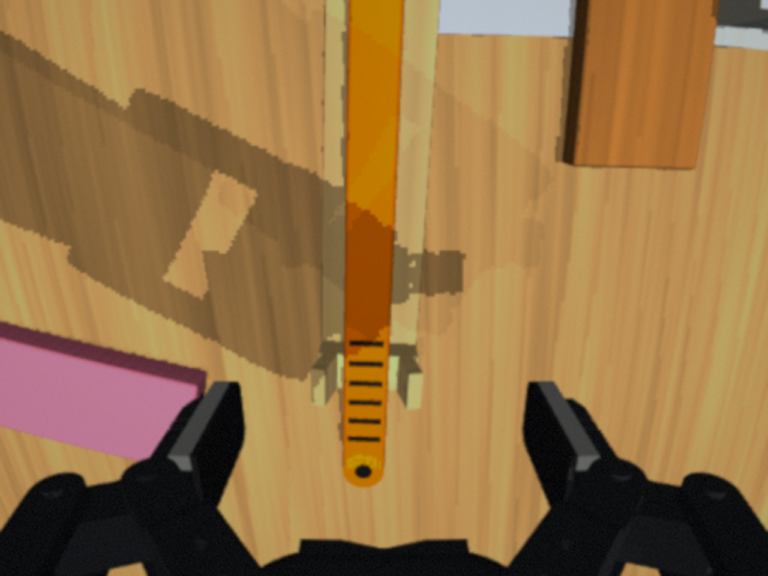

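View pics/t6.png

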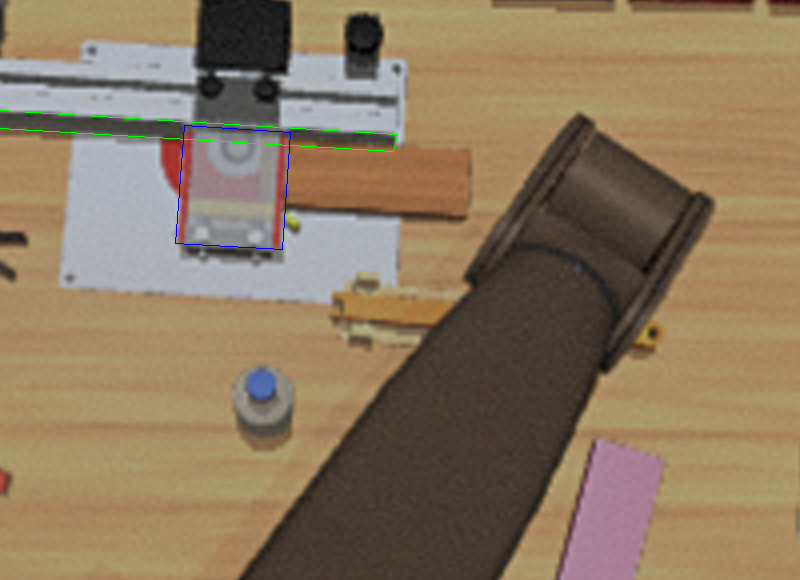

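```bash
python3 - <<'E'
from h import *
c=load('wrist6')
f=lambda p,z:atz(c,(p[0]+.5)/1.5-.5,(p[1]+.5)/1.5-.5,z)
for p in ((575,165),(695,168),(715,20)): print('rail',Fr(f(p,.02)).round(4))
print('hole',f((363,470),.036).round(4),'end',f((363,486),.036).round(4))
L=[(346,430),(347,200),(349,30)];R=[(384,430),(397,200),(405,30)]
for a,b in zip(L,R): print('edges',f(a,.036).round(4),f(b,.036).round(4),((f(a,.036)+f(b,.036))/2).round(4))
print('prongs z.04',f((317,390),.04).round(4),f((415,395),.04).round(4))
print('prong tops far edge',f((327,345),.04).round(4),f((410,348),.04).round(4))
t=load('top6')
for p in ((470,149),(467,217)): print('rail top cam',Fr(atz(t,(700+p[0])/4,(420+p[1])/4,.02)).round(4))
print('nose',atz(t,(700+331)/4,(420+307)/4,.036).round(4))
E
```

```text
rail [-0.0646 -0.2209]
rail [-0.0007 -0.2208]
rail [-0.0013 -0.1495]
hole [ 0.4352 -0.2966  0.036 ] end [ 0.4345 -0.3084  0.036 ]
edges [ 0.4273 -0.2683  0.036 ] [ 0.4486 -0.2691  0.036 ] [ 0.438  -0.2687  0.036 ]
edges [ 0.4367 -0.1398  0.036 ] [ 0.4604 -0.1408  0.036 ] [ 0.4486 -0.1403  0.036 ]
edges [ 0.4423 -0.0654  0.036 ] [ 0.4666 -0.0665  0.036 ] [ 0.4544 -0.066   0.036 ]
prongs z.04 [ 0.4142 -0.2394  0.04  ] [ 0.4663 -0.2446  0.04  ]
prong tops far edge [ 0.4218 -0.2131  0.04  ] [ 0.4643 -0.2166  0.04  ]
rail top cam [-0.0015 -0.224 ]
rail top cam [-0.0692 -0.2235]
nose [ 0.4529 -0.0033  0.036 ]
```

Emit:
move_arm(linear=[[-0.0075,-0.0045,0],[0,0,-0.02],[0,0,-0.025],[0,0,-0.025],[0,0,-0.02],[0,0,-0.008],[0,0,0],[0,0,0]], twist=[[0,0,-2.1],[0,0,0],[0,0,0],[0,0,0],[0,0,0],[0,0,0],[0,0,0],[0,0,0]], grip=0.6)

```text
time: 10.67
eef_pos: [0.4507, -0.1917, 0.0386]
tcp_rot: [0.736, 0.677, -0.0, 0.003]
contact_force: [1.0, 0.7, -0.1]
opening: 0.597
```

```bash
python3 - <<'E'
from h import *
st()
c=snap('wrist','wrist7'); ov(c,[],'pics/w7.png')
E
```

```text
t 10.67 tcp [ 0.4507 -0.1917  0.0386] fence [-0.1614 -0.2878] jaw yaw -4.84 z axis [ 0.004 -0.005 -1.   ] F [ 1.   0.7 -0.1] open 0.597
```

View pics/w7.png

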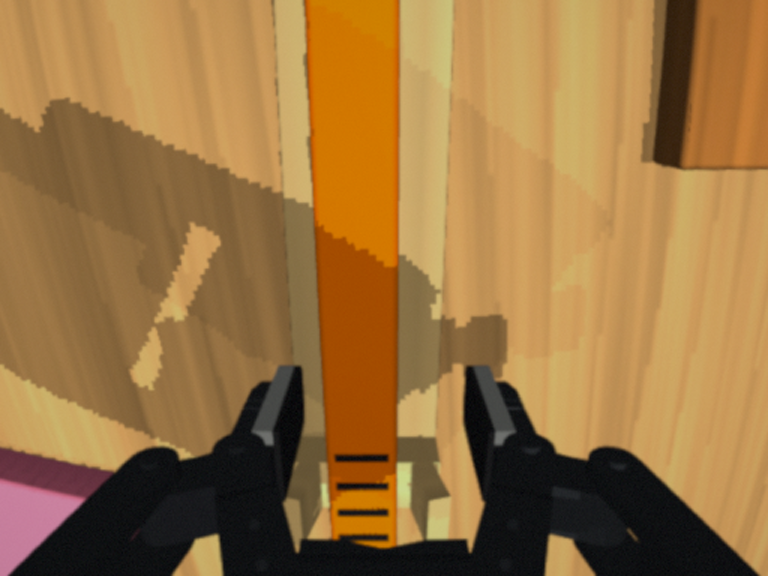

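Emit:
move_arm(linear=[[-0.006,0.001,0],[0,0,-0.006],[0,0,-0.003],[0,0,0]], twist=[[0,0,0],[0,0,0],[0,0,0],[0,0,0]])

```text
time: 11.05
eef_pos: [0.4471, -0.1925, 0.0334]
tcp_rot: [0.736, 0.677, 0.001, 0.008]
contact_force: [-0.8, -0.7, 1.0]
opening: 0.603
```

```bash
python3 - <<'E'
from h import *
st()
E
```

```text
t 11.05 tcp [ 0.4471 -0.1925  0.0334] fence [-0.165  -0.2888] jaw yaw -4.83 z axis [ 0.012 -0.011 -1.   ] F [-0.8 -0.7  1. ] open 0.603
```

Emit:
move_arm(linear=[[-0.003,0.001,-0.003],[0,0,0],[0,0,0]], twist=[[0.6,0.7,0.1],[0,0,0],[0,0,0]])

```text
time: 11.3
eef_pos: [0.4443, -0.1918, 0.0311]
tcp_rot: [0.736, 0.677, -0.0, 0.0]
contact_force: [0.3, -0.2, 0.6]
opening: 0.596
```

```bash
python3 - <<'E'
from h import *
st()
E
```

```text
t 11.3 tcp [ 0.4443 -0.1918  0.0311] fence [-0.1678 -0.2882] jaw yaw -4.73 z axis [ 0. -0. -1.] F [ 0.3 -0.2  0.6] open 0.596
```

Emit:
move_arm(linear=[[0,0,0],[0,0,0],[0,0,0],[0,0,0],[0,0,0],[0,0,0],[0,0,0],[0,0,0]], twist=[[0,0,0],[0,0,0],[0,0,0],[0,0,0],[0,0,0],[0,0,0],[0,0,0],[0,0,0]], grip=0.0, force=70)

```text
time: 11.97
eef_pos: [0.4447, -0.1921, 0.0315]
tcp_rot: [0.736, 0.677, -0.0, 0.0]
contact_force: [0.0, -0.6, 0.2]
opening: 0.256
```

```bash
python3 - <<'E'
from h import *
st()
print(W(-.033,-.245-.19),W(-.033,-.225-.19),W(-.033,.07-.19))
E
```

```text
t 11.97 tcp [ 0.4447 -0.1921  0.0315] fence [-0.1674 -0.2885] jaw yaw -4.73 z axis [ 0.001 -0.001 -1.   ] F [ 0.  -0.6  0.2] open 0.256
[ 0.57230107 -0.34455522] [ 0.57320833 -0.32457581] [ 0.58659041 -0.02987949]
```

Emit:
move_arm(linear=[[0,0,0.012],[0,0,0.02],[0,0,0.025],[0,0,0.02],[0.01,-0.014,0.005],[0.02,-0.026,0],[0.02,-0.026,0],[0.02,-0.026,0],[0.02,-0.026,0],[0.02,-0.026,0],[0.012,-0.014,0],[0,0,0],[0,0,0]], twist=[[0,0,0],[0,0,0],[0,0,0],[0,0,0],[0,0,0],[0,0,1],[0,0,1],[0,0,0],[0,0,0],[0,0,0],[0,0,0],[0,0,0],[0,0,0]])

```text
time: 13.05
eef_pos: [0.5651, -0.3522, 0.1091]
tcp_rot: [0.722, 0.691, -0.002, -0.007]
contact_force: [0.6, 0.5, -0.9]
opening: 0.262
```

```bash
python3 - <<'E'
from h import *
st()
c=snap('wrist','wrist8'); ov(c,[],'pics/w8.png')
E
```

```text
t 13.05 tcp [ 0.5651 -0.3522  0.1091] fence [-0.0399 -0.443 ] jaw yaw -2.51 z axis [-0.012  0.007 -1.   ] F [ 0.6  0.5 -0.9] open 0.262
```

View pics/w8.png

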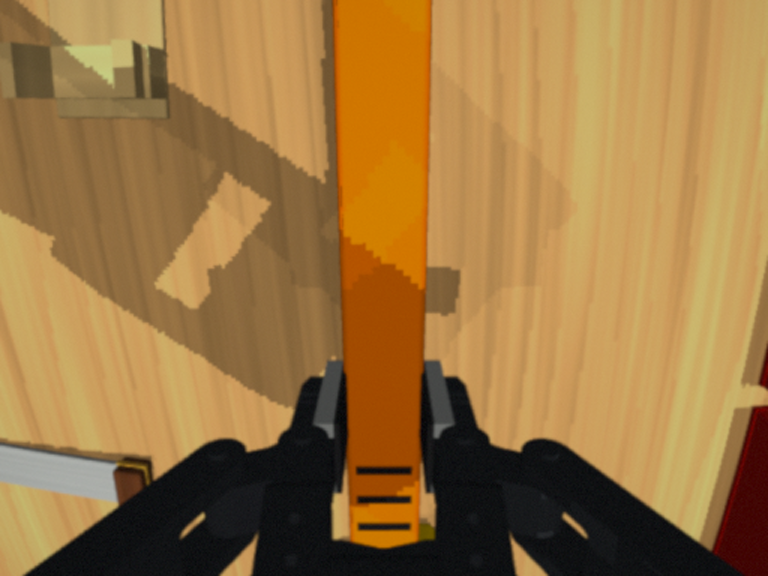

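Emit:
move_arm(linear=[[0.006,-0.002,0],[0,0,-0.02],[0,0,-0.025],[0,0,-0.02],[0,0,-0.013],[0,0,-0.005],[0,0,0],[0,0,0]], twist=[[-0.4,-0.7,0],[0,0,0],[0,0,0],[0,0,0],[0,0,0],[0,0,0],[0,0,0],[0,0,0]])

```text
time: 13.77
eef_pos: [0.569, -0.3466, 0.0245]
tcp_rot: [0.721, 0.693, 0.001, 0.001]
contact_force: [-0.1, 0.6, -1.7]
opening: 0.259
```

```bash
python3 - <<'E'
from h import *
st()
E
```

```text
t 13.77 tcp [ 0.569  -0.3466  0.0245] fence [-0.0362 -0.4372] jaw yaw -2.25 z axis [ 0.003  0.    -1.   ] F [-0.1  0.6 -1.7] open 0.259
```

Emit:
move_arm(linear=[[0.003,0,-0.006],[0,0,-0.003],[0,0,0],[0,0,0]], twist=[[0,0.2,-0.4],[0,0,0],[0,0,0],[0,0,0]])

```text
time: 14.1
eef_pos: [0.5744, -0.3477, 0.0187]
tcp_rot: [0.723, 0.69, 0.0, 0.003]
contact_force: [0.4, -0.5, -1.8]
opening: 0.256
```

```bash
python3 - <<'E'
from h import *
st()
c=snap('scene','scene9'); ov(c,[],'pics/s9.png',4,(600,560,1400,1160))
E
```

```text
t 14.1 tcp [ 0.5744 -0.3477  0.0187] fence [-0.0307 -0.4381] jaw yaw -2.67 z axis [ 0.004 -0.004 -1.   ] F [ 0.4 -0.5 -1.8] open 0.256
```

View pics/s9.png

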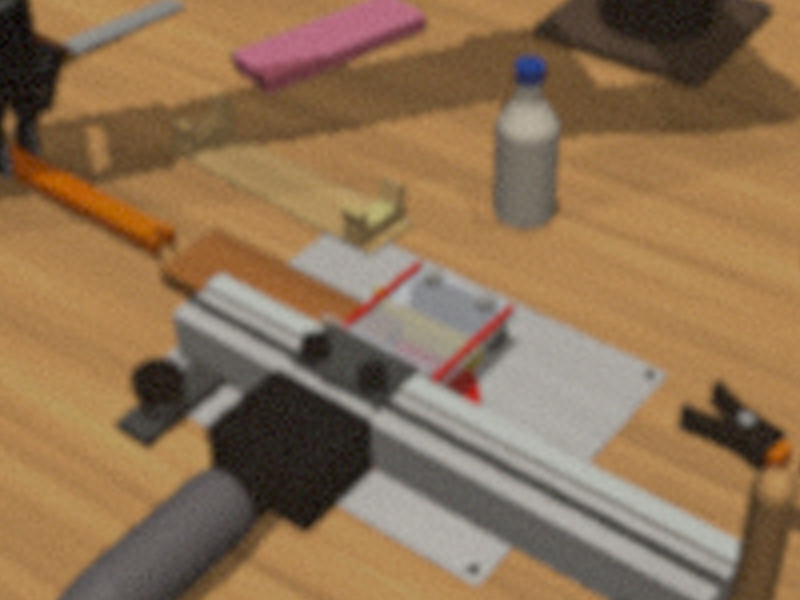

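Emit:
move_arm(linear=[[0,0,-0.003],[0,0,-0.001],[0.0003,0.007,0],[0.0003,0.007,0],[0.0003,0.007,0],[0.0003,0.007,0],[0.0003,0.007,0],[0.0003,0.007,0],[0.0003,0.007,0],[0.0003,0.007,0]], twist=[[0.2,0.2,0],[0,0,0],[0,0,0],[0,0,0],[0,0,0],[0,0,0],[0,0,0],[0,0,0],[0,0,0],[0,0,0]])

```text
time: 14.98
eef_pos: [0.5785, -0.2927, 0.0179]
tcp_rot: [0.723, 0.691, -0.002, 0.007]
contact_force: [0.2, -5.1, -1.8]
opening: 0.258
```

```bash
python3 - <<'E'
from h import *
st()
c=snap('top','top10'); ov(c,[(FACE,(0,255,0)),(GUARD,(255,0,0))],'pics/t10.png',4,(700,420,1500,1000));st()
E
```

```text
t 14.98 tcp [ 0.5785 -0.2927  0.0179] fence [-0.0292 -0.3829] jaw yaw -2.59 z axis [ 0.006 -0.013 -1.   ] F [ 0.2 -5.1 -1.8] open 0.258
t 15.03 tcp [ 0.5785 -0.2911  0.0177] fence [-0.0293 -0.3813] jaw yaw -2.57 z axis [ 0.006 -0.011 -1.   ] F [ 0.4 -2.2 -1.8] open 0.259
```

View pics/t10.png

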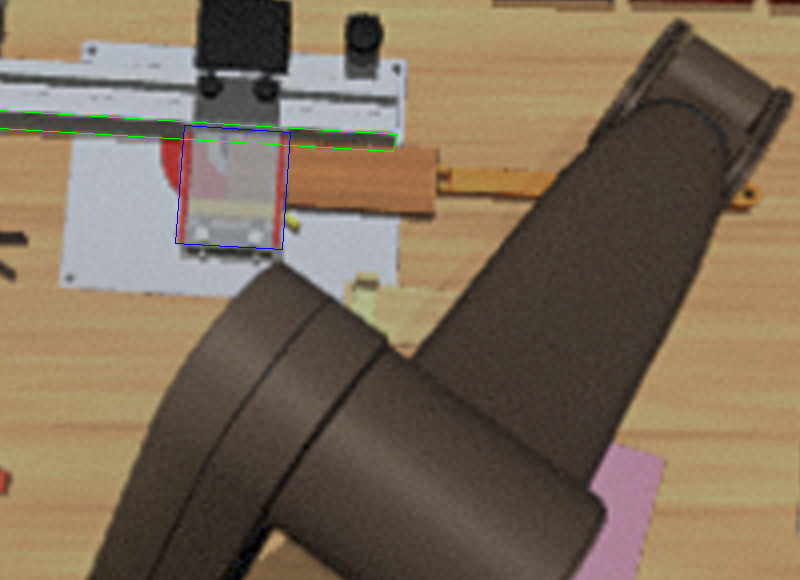

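Emit:
move_arm(linear=[[-0.0004,0.008,-0.001],[-0.0004,0.008,-0.001],[-0.0004,0.008,0],[-0.0004,0.008,0],[-0.0004,0.008,0],[-0.0004,0.008,0],[-0.0004,0.008,0],[-0.0004,0.008,0],[-0.0004,0.008,0],[-0.0004,0.008,0]], twist=[[0.2,0,-0.2],[0,0,-0.2],[0,0.1,-0.2],[0,0,-0.2],[0,0.1,-0.2],[0,0,-0.2],[0,0,0],[0,0,0],[0,0,0],[0,0,0]])

```text
time: 15.87
eef_pos: [0.5762, -0.2054, 0.0175]
tcp_rot: [0.732, 0.681, -0.001, 0.007]
contact_force: [1.8, -2.4, -1.6]
opening: 0.254
```

```bash
python3 - <<'E'
from h import *
st()
c=snap('top','top11'); ov(c,[(FACE,(0,255,0)),(GUARD,(255,0,0))],'pics/t11.png',4,(500,420,1300,1000));st()
c=snap('wrist','wrist11'); ov(c,[],'pics/w11.png')
E
```

```text
t 15.87 tcp [ 0.5762 -0.2054  0.0175] fence [-0.0354 -0.2958] jaw yaw -4.13 z axis [ 0.008 -0.011 -1.   ] F [ 1.8 -2.4 -1.6] open 0.254
t 15.92 tcp [ 0.5758 -0.2037  0.0172] fence [-0.0359 -0.2941] jaw yaw -4.06 z axis [ 0.007 -0.009 -1.   ] F [ 0.8 -0.5 -0.3] open 0.258
```

View pics/t11.png

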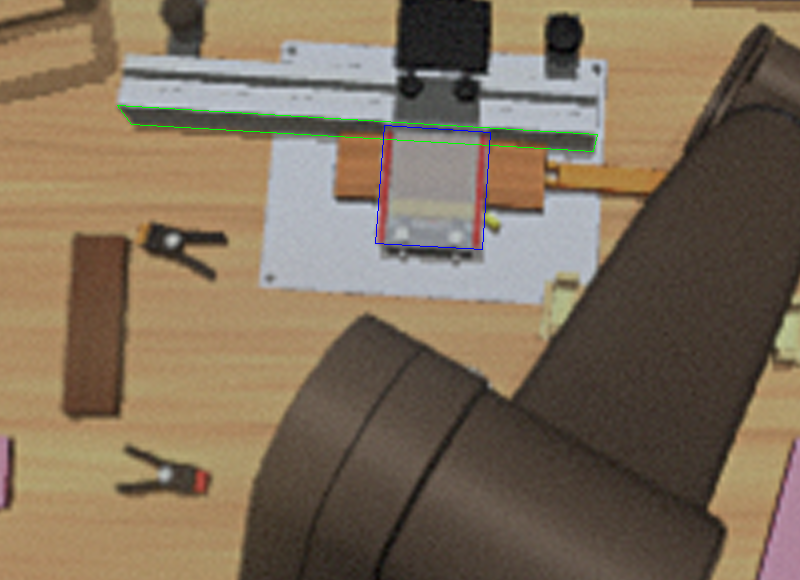

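View pics/w11.png

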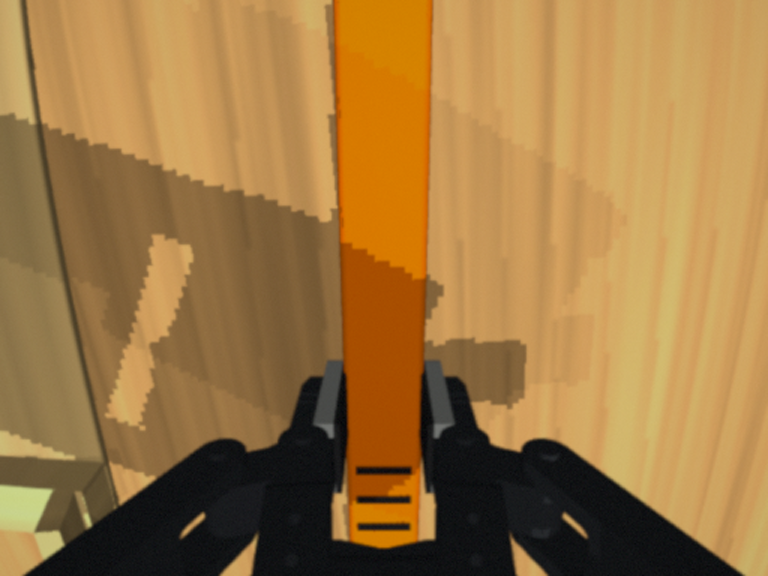

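Emit:
move_arm(linear=[[0.0004,0.008,-0.001],[0.0004,0.008,-0.001],[0.0004,0.008,0],[0.0004,0.008,0],[0.0004,0.008,0],[0.0004,0.008,0],[0.0004,0.008,0],[0.0004,0.008,0],[0.0004,0.008,0],[0.0004,0.008,0]], twist=[[0.2,0.2,0],[0,0.2,0],[0,0,0],[0,0,0],[0,0,0],[0,0,0],[0,0,0],[0,0,0],[0,0,0],[0,0,0]])

```text
time: 16.8
eef_pos: [0.5792, -0.1188, 0.0154]
tcp_rot: [0.731, 0.683, -0.004, 0.002]
contact_force: [0.5, -3.7, -0.3]
opening: 0.262
```

```bash
python3 - <<'E'
from h import *
st()
c=snap('top','top12'); ov(c,[(FACE,(0,255,0)),(GUARD,(255,0,0))],'pics/t12.png',4,(500,420,1300,1000));st()
E
```

```text
t 16.8 tcp [ 0.5792 -0.1188  0.0154] fence [-0.0363 -0.2092] jaw yaw -3.91 z axis [-0.004 -0.008 -1.   ] F [ 0.5 -3.7 -0.3] open 0.262
t 16.85 tcp [ 0.579  -0.1171  0.0151] fence [-0.0366 -0.2075] jaw yaw -3.89 z axis [-0.004 -0.006 -1.   ] F [ 0.7 -0.4 -0.8] open 0.257
```

View pics/t12.png

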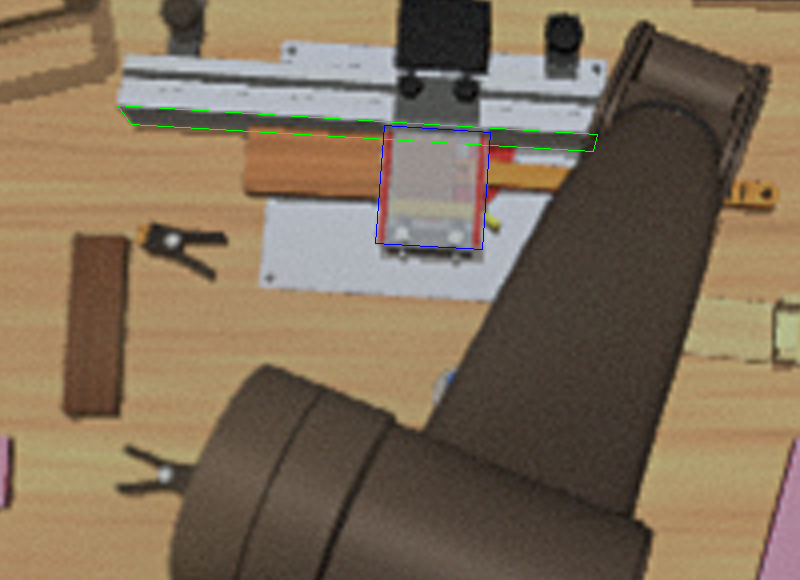

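Emit:
move_arm(linear=[[0.0004,0.008,0],[0.0004,0.008,0],[0.0004,0.008,0],[0.0004,0.008,0],[0.0004,0.008,0],[0.0003,0.006,0],[0.0003,0.006,0],[0.0003,0.005,0],[0.0002,0.004,0]], twist=[[0.2,-0.2,0],[0,0,0],[0,0,0],[0,0,0],[0,0,0],[0,0,0],[0,0,0],[0,0,0],[0,0,0]])

```text
time: 17.6
eef_pos: [0.5806, -0.0485, 0.0138]
tcp_rot: [0.731, 0.683, -0.002, -0.002]
contact_force: [0.4, -0.8, -1.7]
opening: 0.263
```

```bash
python3 - <<'E'
from h import *
st()
c=snap('top','top13'); ov(c,[(FACE,(0,255,0)),(GUARD,(255,0,0))],'pics/t13.png',4,(400,420,1200,1000));st()
E
```

```text
t 17.6 tcp [ 0.5806 -0.0485  0.0138] fence [-0.0381 -0.1389] jaw yaw -3.86 z axis [-0.005 -0.001 -1.   ] F [ 0.4 -0.8 -1.7] open 0.263
t 17.65 tcp [ 0.5804 -0.0477  0.0137] fence [-0.0384 -0.1381] jaw yaw -3.84 z axis [-0.006  0.    -1.   ] F [-0.3  1.3 -1.8] open 0.256
```

View pics/t13.png

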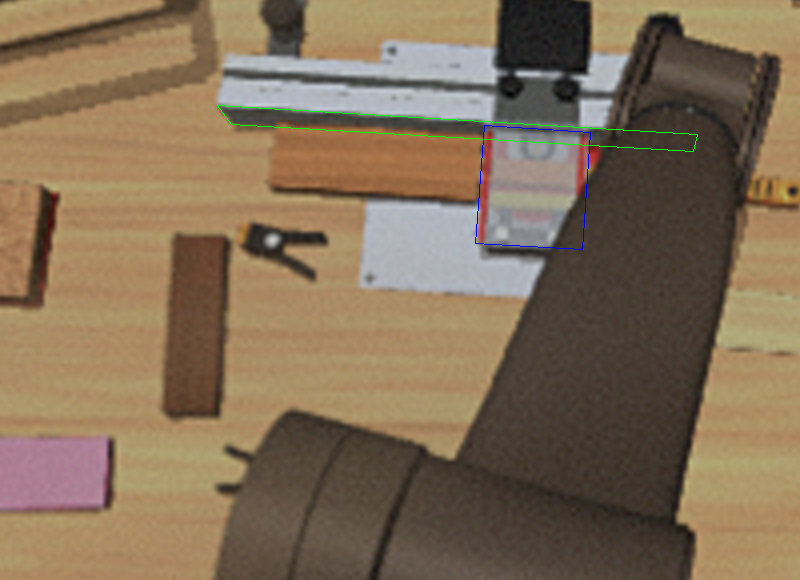

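Emit:
move_arm(linear=[[0.0003,0.005,0.0005],[0.0003,0.005,0],[0.0002,0.004,0],[0,0,0],[0,0,0]], twist=[[0,0,0],[0,0,0],[0,0,0],[0,0,0],[0,0,0]])

```text
time: 18.07
eef_pos: [0.5799, -0.0306, 0.0131]
tcp_rot: [0.73, 0.683, -0.003, -0.004]
contact_force: [0.8, -0.8, -0.6]
opening: 0.252
```

```bash
python3 - <<'E'
from h import *
st()
c=snap('top','top14')
for y in (.16,.165,.17): pass
q=[w3(-.066,.265,.02),w3(0,.265,.02),w3(0,.065,.02),w3(-.066,.065,.02)]
ov(c,[(q,(0,255,255))],'pics/t14.png',6,(840,720,1640,1200))
E
```

```text
t 18.07 tcp [ 0.5799 -0.0306  0.0131] fence [-0.0397 -0.121 ] jaw yaw -3.78 z axis [-0.009  0.002 -1.   ] F [ 0.8 -0.8 -0.6] open 0.252
```

View pics/t14.png

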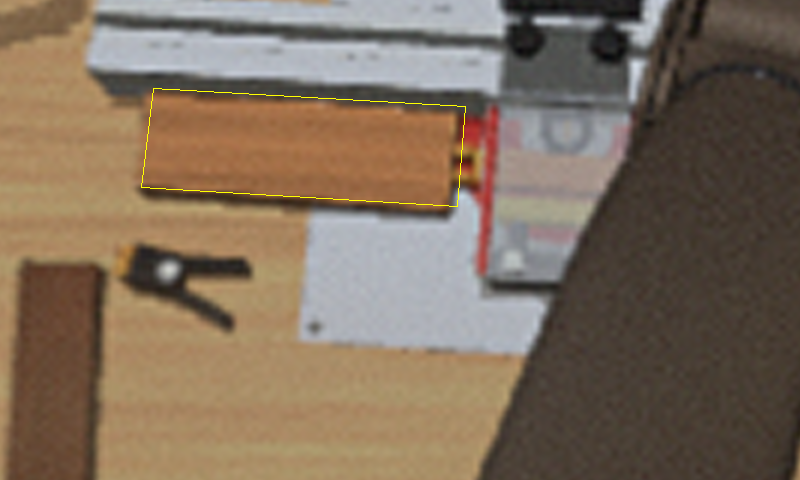

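Emit:
move_arm(linear=[[-0.0003,-0.008,0.001],[-0.0008,-0.018,0.0005],[-0.001,-0.022,0],[-0.001,-0.022,0],[-0.001,-0.022,0],[-0.001,-0.022,0],[-0.001,-0.022,0],[-0.001,-0.022,0],[-0.001,-0.022,0],[-0.001,-0.022,0],[-0.001,-0.022,0],[-0.0005,-0.015,0],[0,0,0],[0,0,0]], twist=[[0,0,0],[0,0,0],[0,0,0],[0,0,0],[0,0,0],[0,0,0],[0,0,0],[0,0,0],[0,0,0],[0,0,0],[0,0,0],[0,0,0],[0,0,0],[0,0,0]])

```text
time: 19.28
eef_pos: [0.5655, -0.288, 0.016]
tcp_rot: [0.732, 0.681, -0.001, -0.004]
contact_force: [-0.0, 0.0, -0.6]
opening: 0.257
```

```bash
python3 - <<'E'
from h import *
st()
c=snap('top','top15')
q=[w3(-.066,.27,.02),w3(0,.27,.02),w3(0,.07,.02),w3(-.066,.07,.02)]
ov(c,[(q,(0,255,255))],'pics/t15.png',4,(500,420,1300,1000))
E
```

```text
t 19.28 tcp [ 0.5655 -0.288   0.016 ] fence [-0.0424 -0.3788] jaw yaw -4.1 z axis [-0.007  0.004 -1.   ] F [-0.   0.  -0.6] open 0.257
```

View pics/t15.png

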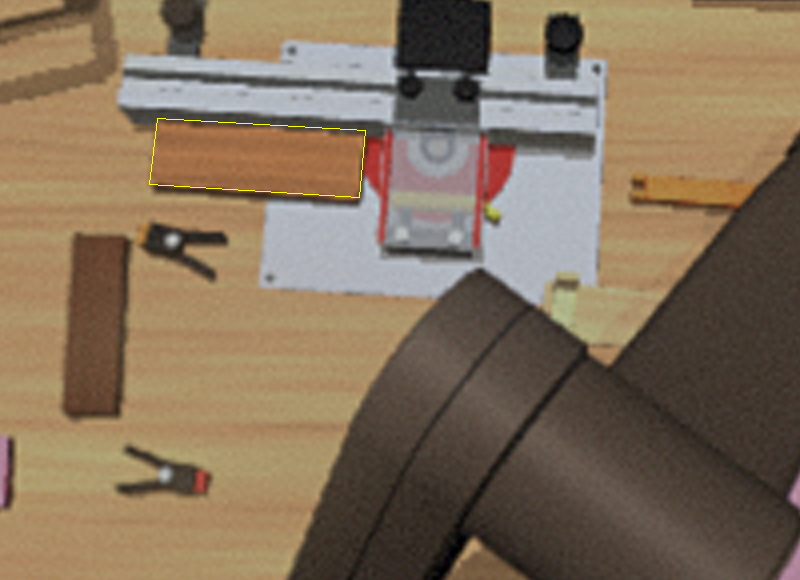

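Emit:
move_arm(linear=[[0,0,0.015],[0,0,0.025],[0,0,0.025],[0,0,0.025],[-0.01,0.009,0.01],[-0.02,0.018,0],[-0.02,0.018,0],[-0.02,0.018,0],[-0.02,0.018,0],[-0.02,0.018,0],[-0.006,0.004,0],[0,0,0],[0,0,0]], twist=[[0,0,0],[0,0,0],[0,0,0],[0,0,0],[0,0,-0.3],[0,0,-0.3],[0,0,0],[0,0,0],[0,0,0],[0,0,0],[0,0,0],[0,0,0],[0,0,0]])

```text
time: 20.42
eef_pos: [0.4461, -0.1649, 0.1314]
tcp_rot: [0.729, 0.685, 0.001, -0.002]
contact_force: [0.0, -1.1, -2.0]
opening: 0.256
```

```bash
python3 - <<'E'
from h import *
st()
c=snap('wrist','wrist16'); ov(c,[],'pics/w16.png')
c=snap('scene','scene16'); ov(c,[],'pics/s16.png',4,(500,480,1300,1080))
E
```

```text
t 20.42 tcp [ 0.4461 -0.1649  0.1314] fence [-0.1673 -0.2613] jaw yaw -3.58 z axis [-0.001  0.004 -1.   ] F [ 0.  -1.1 -2. ] open 0.256
```

View pics/w16.png

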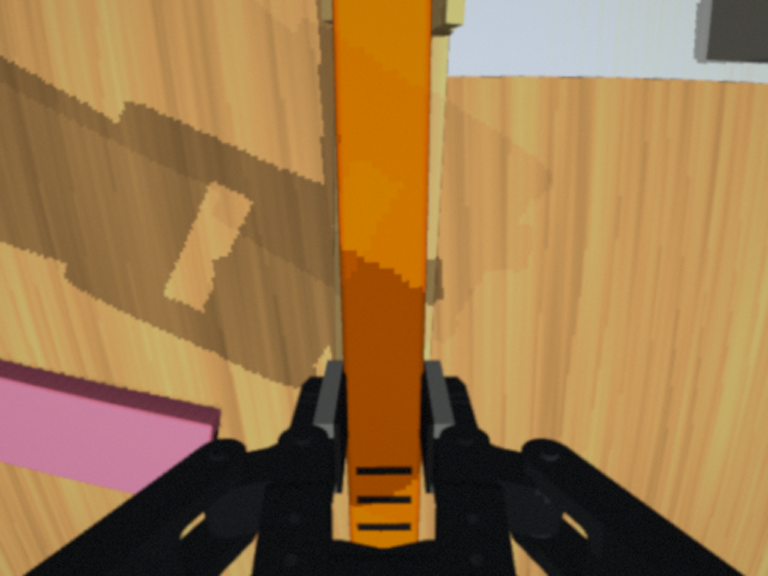

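View pics/s16.png

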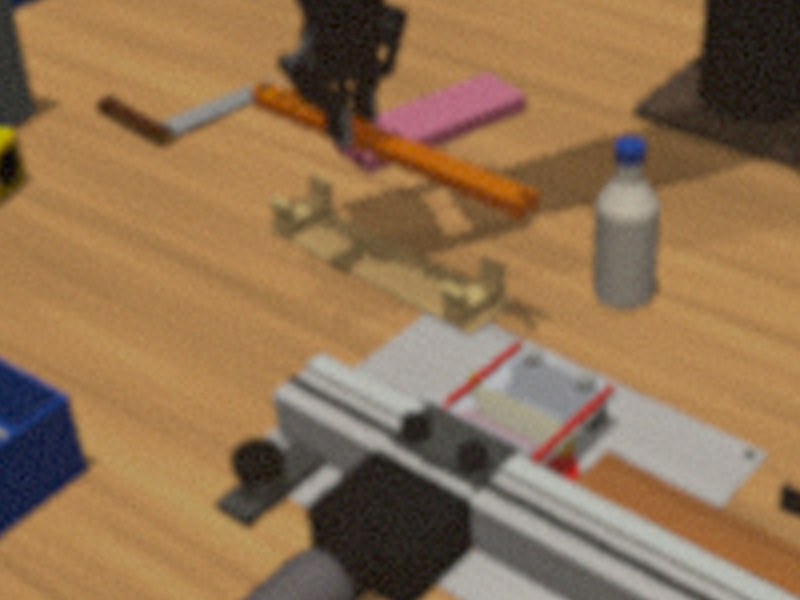

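```bash
python3 - <<'E'
from h import *
for tag,L,R in (('wrist7',[(275,20),(288,250)],[(454,20),(444,250)]),('wrist6',[(324,150),(324,300)],[(432,150),(420,300)])):
    c=load(tag); f=lambda p,z:atz(c,(p[0]+.5)/1.5-.5,(p[1]+.5)/1.5-.5,z)
    for a,b in zip(L,R):
        A,B=f(a,.004),f(b,.004);m=(A+B)/2;print(tag,A.round(4),B.round(4),'mid',m.round(4),'stick axis x',round(.4486+(m[1]+.1403)*.081,4),np.linalg.norm(A-B))
c=load('wrist16');f=lambda p,z:atz(c,(p[0]+.5)/1.5-.5,(p[1]+.5)/1.5-.5,z)
print('front prongs',f((455,30),.04),f((322,20),.04))
c=load('top15')
E
```

```text
wrist7 [ 0.4274 -0.0762  0.004 ] [ 0.4825 -0.081   0.004 ] mid [ 0.4549 -0.0786  0.004 ] stick axis x 0.4536 0.055353356228280436
wrist7 [ 0.4213 -0.1499  0.004 ] [ 0.4757 -0.1546  0.004 ] mid [ 0.4485 -0.1523  0.004 ] stick axis x 0.4476 0.054598450111367366
wrist6 [ 0.4238 -0.1183  0.004 ] [ 0.4801 -0.1208  0.004 ] mid [ 0.452  -0.1196  0.004 ] stick axis x 0.4503 0.05638265744146342
wrist6 [ 0.417 -0.202  0.004] [ 0.4721 -0.2043  0.004 ] mid [ 0.4446 -0.2032  0.004 ] stick axis x 0.4435 0.05507638923229597
front prongs [ 0.48356769 -0.04791806  0.04      ] [ 0.42862001 -0.04060612  0.04      ]
```

Emit:
move_arm(linear=[[0,-0.007,0],[0,0,-0.02],[0,0,-0.02],[0,0,-0.015],[0,0,0],[0,0,0]], twist=[[-0.2,0,-1.1],[0,0,0],[0,0,0],[0,0,0],[0,0,0],[0,0,0]])

```text
time: 21.02
eef_pos: [0.4532, -0.1807, 0.0777]
tcp_rot: [0.738, 0.675, 0.0, 0.005]
contact_force: [-0.5, -0.5, -0.4]
opening: 0.263
```

```bash
python3 - <<'E'
from h import *
st()
c=snap('wrist','wrist17'); ov(c,[],'pics/w17.png')
c=snap('top','top17'); ov(c,[],'pics/t17.png',4,(800,500,1500,1000))
E
```

```text
t 21.02 tcp [ 0.4532 -0.1807  0.0777] fence [-0.1594 -0.2768] jaw yaw -5.15 z axis [ 0.007 -0.006 -1.   ] F [-0.5 -0.5 -0.4] open 0.263
```

View pics/w17.png

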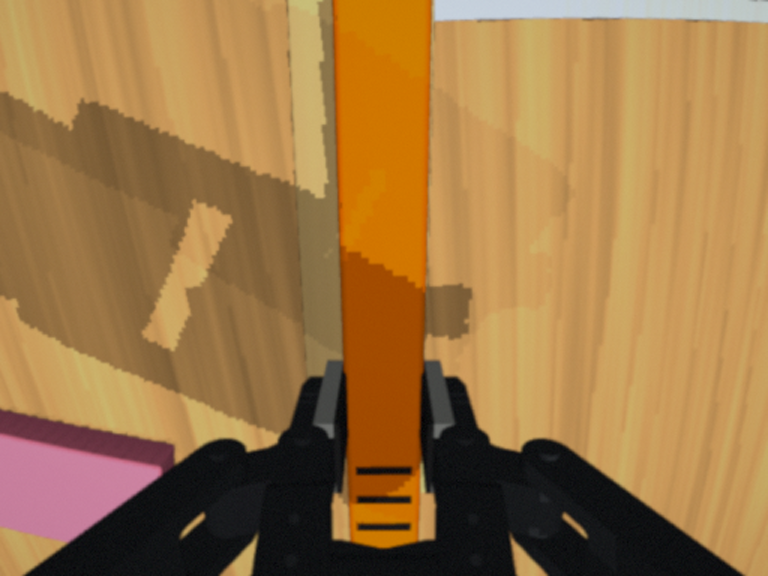

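View pics/t17.png

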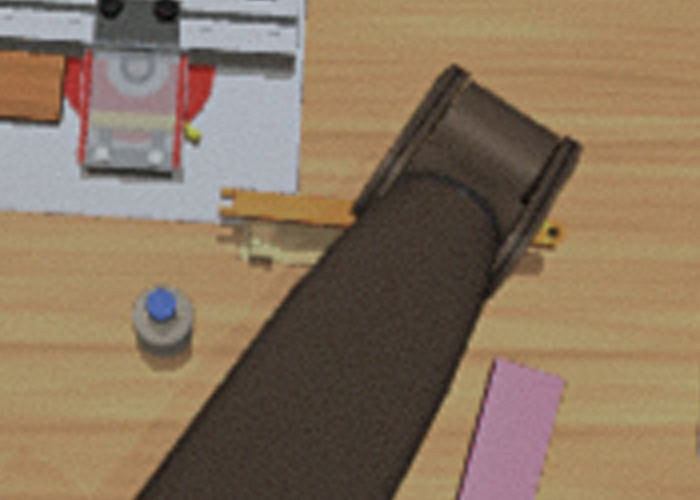

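Emit:
move_arm(linear=[[-0.007,0.005,-0.008],[0,0,-0.004],[0,0,0],[0,0,0]], twist=[[0.3,0.4,0.4],[0,0,0],[0,0,0],[0,0,0]])

```text
time: 21.45
eef_pos: [0.4473, -0.1766, 0.068]
tcp_rot: [0.736, 0.677, 0.0, 0.003]
contact_force: [0.6, 0.6, -1.3]
opening: 0.256
```

```bash
python3 - <<'E'
from h import *
st()
E
```

```text
t 21.45 tcp [ 0.4473 -0.1766  0.068 ] fence [-0.1655 -0.2728] jaw yaw -4.72 z axis [ 0.004 -0.004 -1.   ] F [ 0.6  0.6 -1.3] open 0.256
```

Emit:
move_arm(linear=[[-0.001,0,-0.006],[0,0,-0.008],[0,0,-0.008],[0,0,-0.004],[0,0,0],[0,0,0]], twist=[[0.2,0.2,0],[0,0,0],[0,0,0],[0,0,0],[0,0,0],[0,0,0]])

```text
time: 21.95
eef_pos: [0.4464, -0.1765, 0.0397]
tcp_rot: [0.735, 0.678, 0.0, 0.001]
contact_force: [-0.7, 0.3, -1.2]
opening: 0.259
```

```bash
python3 - <<'E'
from h import *
st()
E
```

```text
t 21.95 tcp [ 0.4464 -0.1765  0.0397] fence [-0.1664 -0.2729] jaw yaw -4.7 z axis [ 0.001 -0.001 -1.   ] F [-0.7  0.3 -1.2] open 0.259
```

Emit:
move_arm(linear=[[0,0,-0.004],[0,0,-0.003],[0,0,-0.001],[0,0,0],[0,0,0]], twist=[[0,0,0],[0,0,0],[0,0,0],[0,0,0],[0,0,0]])

```text
time: 22.37
eef_pos: [0.447, -0.1768, 0.0316]
tcp_rot: [0.735, 0.678, 0.0, 0.001]
contact_force: [1.3, 0.1, -0.9]
opening: 0.263
```

```bash
python3 - <<'E'
from h import *
st()
c=snap('scene','scene18'); ov(c,[],'pics/s18.png',5,(700,700,1500,1200))
E
```

```text
t 22.37 tcp [ 0.447  -0.1768  0.0316] fence [-0.1658 -0.2731] jaw yaw -4.69 z axis [ 0.002 -0.001 -1.   ] F [ 1.3  0.1 -0.9] open 0.263
```

View pics/s18.png

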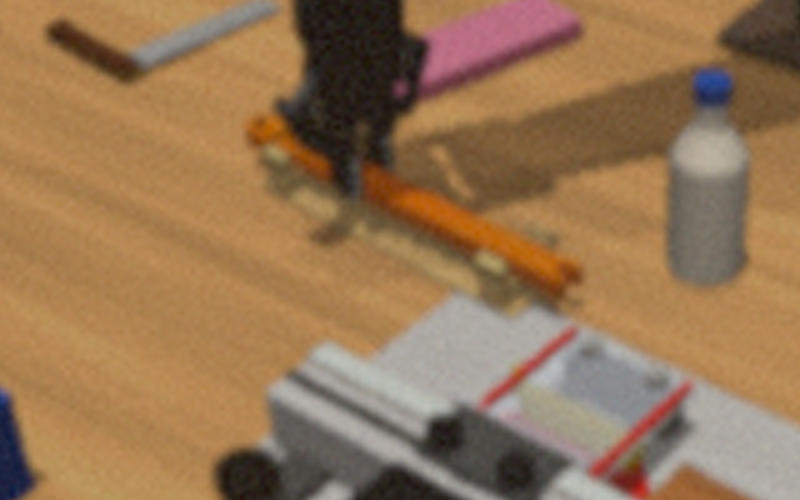

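Emit:
move_arm(linear=[[0,0,0],[0,0,0],[0,0,0],[0,0,0],[0,0,0.012],[0,0,0.025],[0,0,0.03],[0,0,0.035],[-0.01,-0.01,0.04],[-0.02,-0.03,0.03],[-0.02,-0.035,0],[-0.02,-0.035,0],[-0.02,-0.035,0],[-0.01,-0.035,0],[0,-0.03,0],[0,0,0],[0,0,0]], twist=[[0,0,0],[0,0,0],[0,0,0],[0,0,0],[0,0,0],[0,0,0],[0,0,0],[0,0,0],[0,0,0],[0,0,0],[0,0,0],[0,0,0],[0,0,0],[0,0,0],[0,0,0],[0,0,0],[0,0,0]], grip=0.6)

```text
time: 23.83
eef_pos: [0.3419, -0.3924, 0.2144]
tcp_rot: [0.734, 0.679, -0.002, 0.008]
contact_force: [0.7, 1.8, -0.1]
opening: 0.6
```

```bash
python3 - <<'E'
from h import *
st()
c=snap('top','top19'); ov(c,[(FACE,(0,255,0)),(GUARD,(255,0,0))],'pics/t19.png',3.5,(300,300,1100,900)); ov(c,[],'pics/t19b.png',5,(1000,550,1800,1100))
c=snap('scene','scene19'); ov(c,[],'pics/s19.png',5,(700,700,1500,1300))
ov(c,[],'pics/s19f.png',1.5)
E
```

```text
t 23.83 tcp [ 0.3419 -0.3924  0.2144] fence [-0.261  -0.4932] jaw yaw -4.47 z axis [ 0.008 -0.014 -1.   ] F [ 0.7  1.8 -0.1] open 0.6
```

View pics/t19.png

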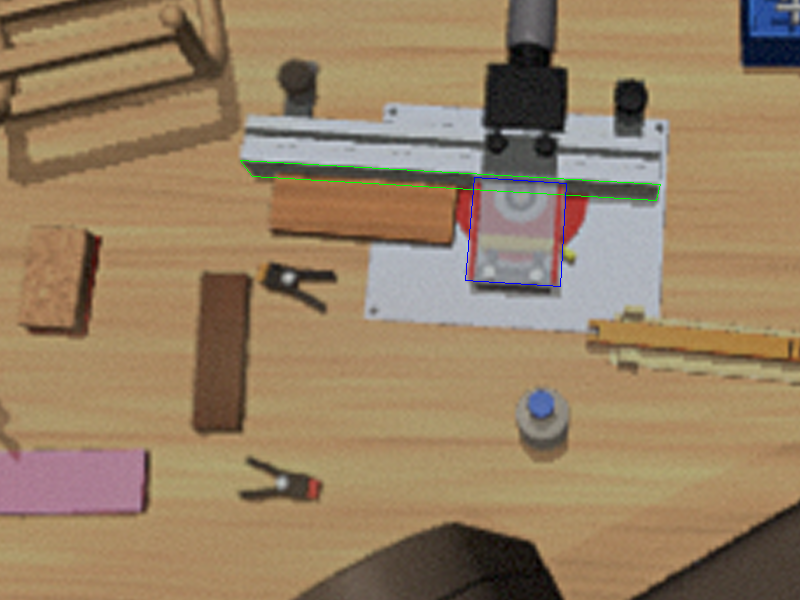

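View pics/t19b.png

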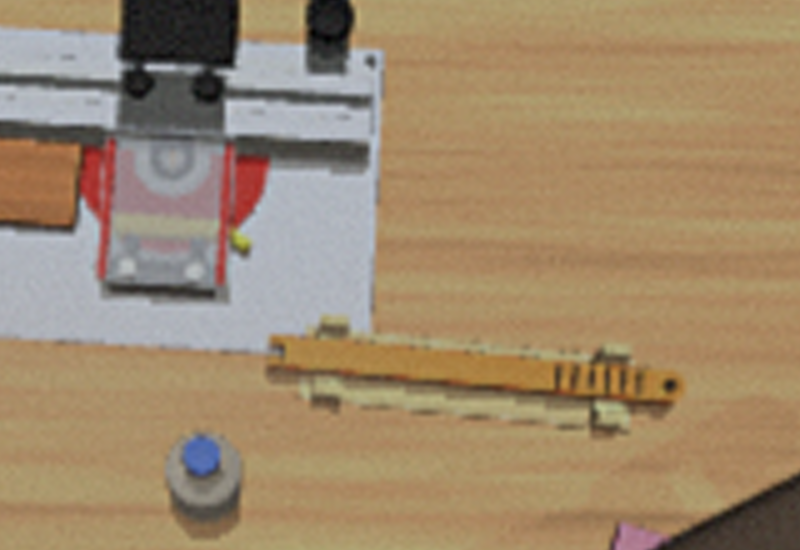

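View pics/s19.png

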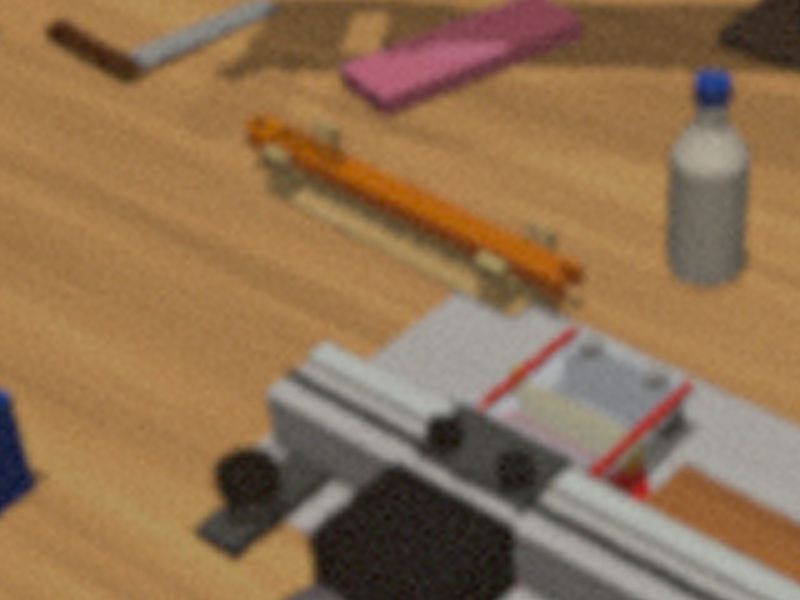

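```bash
python3 - <<'E'
from h import *
c=load('top19')
for p in ((273,178),(458,188),(453,243),(271,233)): print('rail',Fr(atz(c,(300+p[0]+.5)/3.5-.5,(300+p[1]+.5)/3.5-.5,.02)).round(4))
f=lambda p,z:atz(c,(1000+p[0]+.5)/5-.5,(550+p[1]+.5)/5-.5,z)
a,b=f((268,355),.036),f((683,387),.036);m=(a+b)/2;print(a,b,m,np.degrees(np.arctan2(*(a-b)[[1,0]])),'rest axis x',.4549+.0827*(m[1]+.0786))
P=cloud(c)
u,v=(300+365)/3.5,(300+212)/3.5
print('rail z',np.median(P[int(v)-4:int(v)+4,int(u)-12:int(u)+12,2]),'stick z',np.median(P[183:186,270:300,2]))
a=load('top0')['img'].astype(int);d=abs(a-c['img']).sum(2)
st()
E
```

```text
rail [-0.0081  0.2707]
rail [-0.0072  0.0679]
rail [-0.0699  0.0683]
rail [-0.0707  0.2659]
[0.45696279 0.0135171  0.036     ] [ 0.43768638 -0.29332171  0.036     ] [ 0.44732459 -0.1399023   0.036     ] 86.4052555218647 rest axis x 0.44983029958721765
rail z 0.019786571601977866 stick z 0.035265973457538374
t 23.93 tcp [ 0.3425 -0.3911  0.2143] fence [-0.2605 -0.492 ] jaw yaw -4.35 z axis [ 0.008 -0.014 -1.   ] F [-0.2 -0.3 -0.7] open 0.597
```

Emit:
move_arm(linear=[[0.02,0.02,0],[0.02,0.035,0],[0.02,0.035,0],[0.02,0.035,0],[0.02,0.035,0],[0.02,0.035,0],[0.02,0.035,0],[0.02,0.035,0],[0.02,0.035,0],[0.015,0.035,0],[0.01,0.035,0],[0.005,0.035,0],[0,0.035,0],[0,0.035,0],[0,0.035,0],[0,0.035,0],[0,0.035,0],[0,0.03,0],[0,0,0],[0,0,0]], twist=[[0,0,0],[0,0,0],[0,0,0],[0,0,0],[0,0,0],[0,0,0],[0,0,0],[0,0,0],[0,0,0],[0,0,0],[0,0,0],[0,0,0],[0,0,0],[0,0,0],[0,0,0],[0,0,0],[0,0,0],[0,0,0],[0,0,0],[0,0,0]])

```text
time: 25.6
eef_pos: [0.5355, 0.2728, 0.2137]
tcp_rot: [0.72, 0.694, -0.001, 0.005]
contact_force: [0.8, -1.7, -0.2]
opening: 0.603
```

```bash
python3 - <<'E'
from h import *
st()
c=snap('wrist','wrist20'); ov(c,[],'pics/w20.png')
R=cv2.Rodrigues(np.array(c['rvec'],float))[0];print(-R.T@np.array(c['tvec']).reshape(3),R[2])
E
```

```text
t 25.6 tcp [0.5355 0.2728 0.2137] fence [-0.0977  0.18  ] jaw yaw -2.12 z axis [ 0.006 -0.009 -1.   ] F [ 0.8 -1.7 -0.2] open 0.603
[0.53831246 0.35950644 0.34744139] [-0.00632651 -0.33545479 -0.94203506]
```

View pics/w20.png

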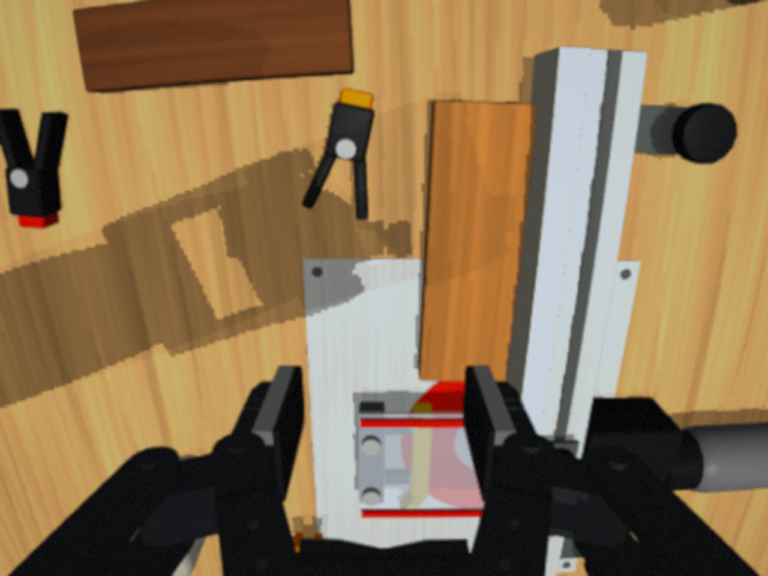

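```bash
python3 - <<'E'
from h import *
c=load('wrist20')
f=lambda p,z:Fr(atz(c,(p[0]+.5)/1.5-.5,(p[1]+.5)/1.5-.5,z)).round(4)
g=cv2.cvtColor(c['img'],cv2.COLOR_BGR2GRAY).astype(int)
for r in (75,120,170,220,245):
    print(r,c['img'][r,335:376,2].tolist()[::1])
print('rail corners',[f(p,.02).tolist() for p in ((434,101),(534,103),(512,381),(419,379))])
cv2.imwrite('pics/w20c.png',cv2.resize(c['img'][25:265,270:430],(480,600)[:2] and (400,600),interpolation=cv2.INTER_CUBIC))
E
```

```text
75 [180, 181, 181, 179, 178, 176, 174, 174, 182, 188, 193, 199, 199, 198, 197, 196, 192, 189, 174, 138, 119, 114, 101, 80, 73, 74, 75, 74, 75, 74, 73, 75, 78, 107, 160, 191, 197, 197, 198, 198, 196]
120 [180, 178, 179, 180, 187, 192, 194, 199, 197, 196, 194, 192, 189, 186, 172, 138, 117, 103, 84, 78, 77, 76, 76, 75, 76, 75, 75, 75, 98, 152, 186, 197, 199, 198, 198, 198, 199, 198, 198, 198, 200]
170 [175, 182, 188, 191, 192, 189, 188, 189, 188, 182, 152, 119, 89, 75, 76, 76, 77, 75, 76, 75, 76, 74, 79, 117, 175, 197, 199, 199, 200, 200, 199, 197, 199, 199, 199, 198, 199, 198, 198, 199, 199]
220 [186, 186, 188, 190, 184, 150, 105, 79, 75, 76, 75, 76, 75, 75, 74, 75, 76, 108, 167, 193, 198, 198, 199, 199, 198, 199, 199, 199, 199, 199, 199, 199, 199, 199, 199, 199, 199, 199, 199, 198, 198]
245 [189, 182, 143, 98, 78, 75, 76, 76, 76, 76, 75, 76, 75, 79, 115, 176, 196, 198, 199, 200, 199, 199, 199, 198, 199, 199, 198, 199, 199, 199, 198, 195, 196, 198, 198, 200, 199, 198, 199, 199, 197]
rail corners [[-0.0653, 0.2705], [-0.0022, 0.2707], [0.0021, 0.072], [-0.0684, 0.0739]]
```

View pics/w20c.png

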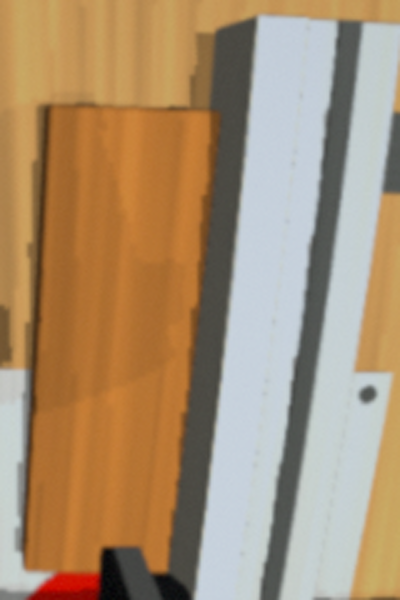

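```bash
python3 - <<'E'
from h import *
c=load('wrist20')
q=[]
for r,a,b in ((75,353.8,368.5),(120,349.7,363.8),(170,345.1,358.3),(220,340.1,352.6),(245,337.2,349.4)):
    A=Fr(atz(c,a,r,.02));B=Fr(atz(c,b,r,.05)); q.append((*A,*B)); print(r,A.round(4),B.round(4))
q=np.array(q); pr=np.polyfit(q[:,1],q[:,0],1);pf=np.polyfit(q[:,3],q[:,2],1);print(pr,pf,'gap at',[(y,round(np.polyval(pf,y)-np.polyval(pr,y),4)) for y in(.07,.17,.27)])
E
```

```text
75 [-0.0036  0.2647] [0.0006 0.2653]
120 [-0.0038  0.2221] [0.0004 0.2264]
170 [-0.0036  0.1709] [0.0003 0.1798]
220 [-0.0034  0.1143] [0.0004 0.1282]
245 [-0.0036  0.0834] [0.0003 0.1002]
[-0.00119077 -0.00337057] [0.00082059 0.00024892] gap at [(0.07, np.float64(0.0038)), (0.17, np.float64(0.004)), (0.27, np.float64(0.0042))]
```

```bash
python3 - <<'E'
from h import *
st(); print(sign_off())
E
```

```text
t 25.65 tcp [0.5354 0.2726 0.2137] fence [-0.0978  0.1798] jaw yaw -2.16 z axis [ 0.006 -0.009 -1.   ] F [-0.5  0.   0.3] open 0.599
the job is handed in; nothing more can be done
None
```

I made the trial feed and handed the job in at about 25.7 s; no verdict is reported. I laid the rail flat along the fence and started it by hand until its centre was at about y = -121 mm in the fence frame. Then I let go and pushed it through with the stick, with the gripper never closer than about 120 mm to the cutter. After that I laid the stick back in its rest.

**Last checks:**
- **Rail:** It lies flat, with its centre at y ≈ +170 mm, so the trailing end is about 20 mm past the guard. It is parallel to the fence to within about 0.01 rad.
- **Gap to the fence:** It is about 4 mm against the 8 mm allowed. The cameras disagreed here: the raw top view put the rail's centre at x ≈ -39 mm and the wrist view at about -37 mm. The limit is -41 mm. I trusted the wrist view, because the top view had also read about 2 to 3 mm too far from the fence earlier.
- **Stick:** It lies in both saddles, about 15 mm or less from the middle and about 2.5 mm off the rest's axis. Its top is 35 mm above the bench, as it was at the start.
- **Bystanders:** In the pictures the walnut, clamps, glue bottle and square look unmoved. I measured only the glue bottle against the first picture, and did not check the sander and tape beyond that.
- **Pad:** I did not measure whether it sprang back, but the rail is fully clear of it.

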